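Sort the returned pieces into the leaning bins

TASK

Sort the three pieces in the returns rack into the two leaning bins: both passport covers go in the wide bin and the gift box in the narrow one, each standing on the bin's base plate and leaning on the notched front or on the piece already there. The base plates sit at heights nobody has noted, so feel for them: set each piece down gently, without dropping it in or forcing it down, and leave the things lying around undisturbed.

Things in the scene. Friction and masses are not known exactly. Their poses are not given: they have to be found in the camera images.
- rack_bays: Returns rack, grey aluminium on brass legs, fixed. Leans 30 deg from vertical, top toward the robot. Origin: middle bay, lowest inner edge of the front panel, about 26 mm above the table; z up along the panel, x square out of it, away from the robot and up. Bays at y = -106, 0, 106 mm, 100 mm wide, 50 mm deep, floor z = 0, back wall and dividers 30 mm high.
- rack_top (a point): Point on the rack at its pocket's x = 0, y = 0, z = 120 mm: the level of the tops of the front panel's two rails, midway between them. The panel is 4 mm thick, full width up to z = 45 mm; above that a notch 48 mm wide, where a finger passes, is open between the rails. Same for each bay.
- cover_bin_pocket: Wide grey aluminium bin, for both covers, fixed. Leans 30 deg, top toward the robot. Origin: middle of the lowest inner edge of its front (robot-side) panel; z up along that panel's inner face, x square out of it into the pocket, y across. Inside 106 mm wide, 75 deep. Floor: a grey base plate square to z, anywhere from z = 0 to 40 mm, not measured; springs under it give 8 mm, 1.2 N/mm.
- cover_bin_top (a point): Point on the wide bin at its pocket's x = 0, y = 0, z = 120 mm: the level of the tops of the front panel's two rails, midway between them. The panel is 4 mm thick, full width up to z = 45 mm; above that a notch 48 mm wide, where a finger passes, is open between the rails. Back wall 40 mm high, side walls 70 mm.
- box_bin_pocket: Narrow grey aluminium bin, for the gift box, fixed. Leans 30 deg, top toward the robot. Origin: middle of the lowest inner edge of its front (robot-side) panel; z up along that panel's inner face, x square out of it into the pocket, y across. Inside 82 mm wide, 60 deep. Floor: a grey base plate square to z, anywhere from z = 0 to 40 mm, not measured; springs under it give 8 mm, 1.2 N/mm.
- box_bin_top (a point): Point on the narrow bin at its pocket's x = 0, y = 0, z = 120 mm: the level of the tops of the front panel's two rails, midway between them. The panel is 4 mm thick, full width up to z = 45 mm; above that a notch 48 mm wide, where a finger passes, is open between the rails. Back wall 40 mm high, side walls 70 mm.
- cover_1: Dark navy passport cover, closed, rigid, 120 mm tall as it stands, 94 mm wide, 9 mm thick, 70 g. Origin: middle of the lower edge of the face lying on the rack's front panel; z up along the piece, x through its thickness (away from the robot and up), y across. Starts on a bay's floor, leaning as the rack does.
- cover_2: Second navy passport cover, 120 mm tall as it stands, 94 mm wide, 9 mm thick, 70 g. Origin: middle of the lower edge of the face lying on the rack's front panel; z up along the piece, x through its thickness (away from the robot and up), y across. Starts on a bay's floor, leaning as the rack does.
- gift_box: Navy gift box, lid fixed, 150 mm tall as it stands, 62 mm wide, 34 mm thick, 80 to 140 g. Origin: middle of the lower edge of the face lying on the rack's front panel; z up along the piece, x through its thickness (away from the robot and up), y across. Starts on a bay's floor, leaning as the rack does.
- wood_stamp: Bystander: wooden hand stamp 73 mm tall, 30 mm wide, standing. Origin under its middle.
- ivory_spool: Bystander: ivory ribbon spool, 64 mm across, 25 mm high, lying flat. Origin under its middle.
- film_box: Bystander: small clear film dispenser, 29x27 mm, 51 mm tall. Origin under its middle.
- foil_roll: Bystander: silver foil roll, 52 mm across, 31 mm high, standing on its end. Origin under its middle.

How it is judged:
By the outcome, as a careful person would: the job done as asked, in the order asked, and still so for the second after the job is handed in, with the robot touching nothing.
It also fails if it takes over 72 s, if anything falls off the work surface, if the arm or the gripper's body presses on something with over 40 N, if the wrist force passes 120 N, or if a joint passes its speed limit or range.

ROBOT

A 6-joint arm with a two-finger parallel gripper is mounted at the origin on a cart in front of the work surface, level with it; the furniture and walls round the work are solid. World frame = base frame: x ahead of the robot, y to its left, z up, the work surface at z = 0. Lengths are in m, angles in rad, forces in N, time in s.
With the tool pointing down it reaches from about 0.275 to 0.85 m from the base axis. Payload 19 kg.
Tool frame: the origin (TCP) lies at the very end of the fingers, on their centre line; the grasp point (between the pads) lies 19 mm behind it; z points along the fingers, y is the line along which they close (so a half turn about z gives the same grasp; the last joint's range is limited). The gripper opens to 85 mm and grips with 20 to 120 N. Pads are 22 mm wide; open, the fingers measure 114 mm over their backs; the gripper's body (76 mm by 85 mm) begins 54 mm behind the grasp point. The pads swing forward as they close: fully open they stand 13 mm farther back than shut.
Start: joints at [1.05, 0.15, 1.437, -0, 1.554, -0.134], TCP at [0.217, 0.532, 0.231] pointing down, gripper open.
Joint ranges: [-2.8, 2.8], [-0.68, 2.1], [0.12, 2.68], [-1.39, 4.53], [0.16, 2.79], [-2.81, 2.81]. Speed limits (rad/s): [1.89, 1.89, 2.22, 3.01, 3.01, 3.01].

INTERFACE

Orientations are given as [roll, pitch, yaw] about the fixed x, y, z axes, in that order (R = Rz(yaw) Ry(pitch) Rx(roll)).
In Python, from bench import env gives the robot as it stands.
- The arm moves only by the shell command python3 inch.py 'ROWS' [FORCE]. ROWS is a JSON list of rows, 1 to 12 of them, each an object with the fields jaw (the finger opening in m), dx, dy, dz (the shift in m), yaw (a turn about the tool's z in rad); a field left out counts as zero (the opening has to be given); each row shifts and turns the commanded pose from where the row before left it, along the tool's axes as they then stand; what a row does not reach is not made up. A row lasts 1/8 s, in which the tool goes at most 0.0625 m and 0.188 rad, less where a joint would pass 70% of its speed; a pose out of reach is approached as far as the arm can. The fingers move at their own pace and stop on an object; FORCE is the grip in N (left out, the last holds). Time passes only in rows, so rows that do not move let the fingers close. It prints the time, the measured TCP pose, the force, the opening and the grip force at its end. Input that does not fit is refused with a message, and nothing moves.
- env.state(): the state, without advancing time (a new reading comes with each control period).
- env.grab_frame(name): name is "side" or "top"; returns a dict with "color" (384x512x3 uint8, blue, green, red), "fovy" (degrees; the focal length in pixels is half the picture's height over the tangent of half this angle, whatever the lens; pixels are square), "cx", "cy" (the principal point, pixels), "R" (3x3) and "t" (3): a world point X has camera coordinates R X + t. Camera axes: x right, y down, z forward; pixel columns grow to the right and rows downward; lengths in m; the calibration is good to about 2 mm. A picture is of the moment at which its call begins. There is no depth.
- env.job_done(): hands the job in; it is judged then, once.
The state is a dict: "time_s": time; "qpos": joint angles; "qd": joint speeds; "joint_torque": joint torques, N m; "tool_pos": TCP position; "orientation": TCP orientation; "ft_force": force on the tool from outside, world axes, zero at the start; "ft_torque": the same for the moment, N m; "grip_width": finger opening in m; "grasp_force": force on a finger pad.
Only numpy, scipy, OpenCV 4.12 (cv2) and the standard library are available. Lean on these libraries where they do the work, as an engineer would, in place of code of your own. Each camera call takes 0.05 s, during which the arm holds its last target. There are 200 camera calls.

## Working session

There is one attempt and no reset: what is moved stays moved. The work goes in short steps, Python scripts to look and compute and a shell command to move; the robot and the scene stay as the last step left them, time stands still between calls to the robot, and variables do not carry over. Pictures are saved under pics/ and viewed, at most 10 in all, crops included, and the job is handed in when it is done.

```bash
ls; mkdir -p pics
python3 - <<'E'
from bench import env
import cv2,numpy as np
for n in("side","top"):
    f=env.grab_frame(n)
    cv2.imwrite(f"pics/{n}0.png",cv2.resize(f["color"],(800,600),interpolation=cv2.INTER_CUBIC))
    cv2.imwrite(f"{n}0_raw.png",f["color"])
    np.savez(f"{n}_cal.npz",R=f["R"],t=f["t"],f=192/np.tan(np.radians(f["fovy"])/2),c=[f["cx"],f["cy"]])
    print(n,f["fovy"],f["cx"],f["cy"],f["R"].round(3).tolist(),(-f["R"].T@f["t"]).round(3))
s=env.state();print(s)
E
```

```text
bench.py
inch.py
pics
side 54.225586502066584 255.65405430450906 199.92509057905409 [[0.997, 0.067, 0.022], [0.047, -0.402, -0.915], [-0.053, 0.913, -0.404]] [ 0.549 -1.106  0.579]
top 56.127174702312814 257.221048048263 189.3357139194107 [[-0.011, -1.0, -0.013], [-0.985, 0.013, -0.172], [0.172, 0.011, -0.985]] [ 0.35  -0.067  1.066]
{'time_s': 0.1, 'qpos': array([ 1.04997592e+00,  1.50905354e-01,  1.43792410e+00, -2.89502848e-05,
        1.55377262e+00, -1.34021591e-01]), 'qd': array([ 0.00125299, -0.00056671, -0.00243729,  0.00053787, -0.00044228,
       -0.00052108]), 'joint_torque': array([ 4.41177850e-03, -7.14369035e+01, -5.71788740e+01, -3.94585049e-04,
        7.04645514e-03, -8.61661488e-05]), 'tool_pos': array([0.21684118, 0.53232603, 0.23077462]), 'orientation': array([-3.14058842e+00, -1.06192781e-04,  2.75479429e+00]), 'ft_force': array([-0.16629221,  0.14854423,  0.23401205]), 'ft_torque': array([ 0.02200005, -0.01455052, -0.02605548]), 'grasp_force': 0.0, 'grip_width': 0.08543802780346747}
```

View pics/side0.png

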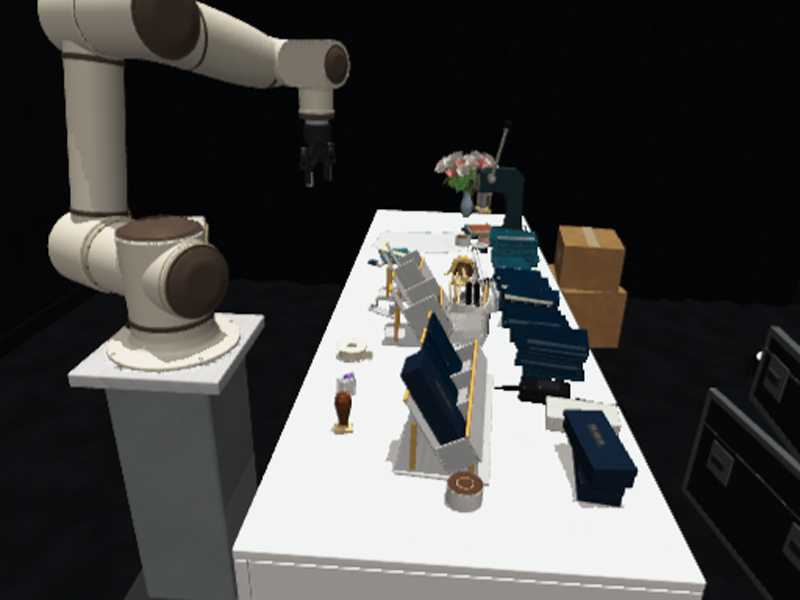

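View pics/top0.png

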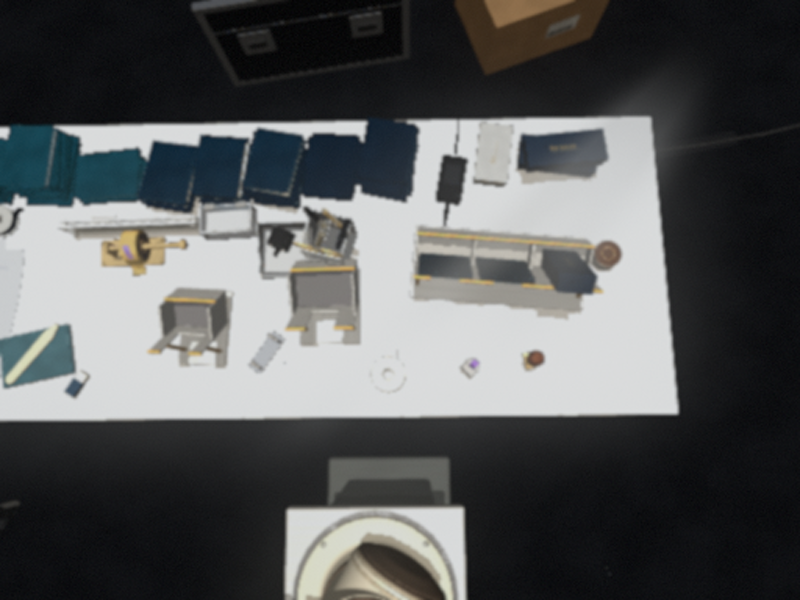

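The side view shows the rack with the box in the near bay and covers in the other two. The top view shows the rack at about (415–600, 230–310), the wide bin near (325, 305), the narrow bin near (195, 330), and bystanders between the robot and the rack. Next I'll crop in.

Run:
```python
import cv2,numpy as np
t=cv2.imread("top0_raw.png");s=cv2.imread("side0_raw.png")
def crop(im,x,y,w,h,k):
    c=cv2.resize(im[y:y+h,x:x+w],(w*k,h*k),interpolation=cv2.INTER_CUBIC)
    c=np.clip(c.astype(float)*1.3,0,255).astype(np.uint8)
    for i in range(0,w,10):
        cv2.line(c,(i*k,0),(i*k,6 if (x+i)%50 else 14),(0,0,255),1)
        if (x+i)%20==0: cv2.putText(c,str(x+i),(i*k+2,16),0,.4,(0,0,255),1)
    for i in range(0,h,10):
        cv2.line(c,(0,i*k),(6,i*k),(0,0,255),1); cv2.putText(c,str(y+i),(8,i*k+4),0,.35,(0,0,255),1)
    return c
cv2.imwrite("pics/topz.png",np.vstack([crop(t,240,140,160,60,5),crop(t,80,160,160,60,5)[:, :]]))
a=crop(s,240,195,80,115,5);b=crop(s,225,150,80,75,5)
cv2.imwrite("pics/sidez.png",np.hstack([a,np.vstack([b,np.zeros((200,400,3),np.uint8)])]))
```

```text
(no output)
```

View pics/topz.png

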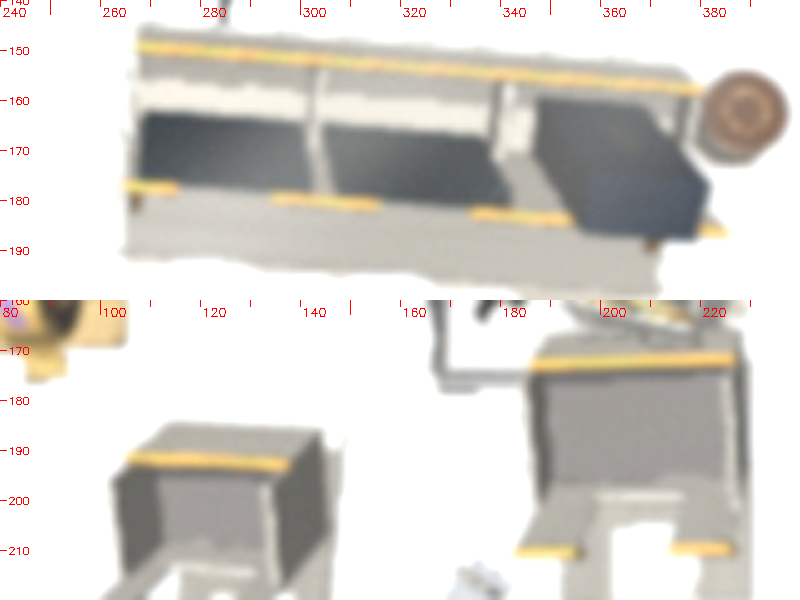

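View pics/sidez.png

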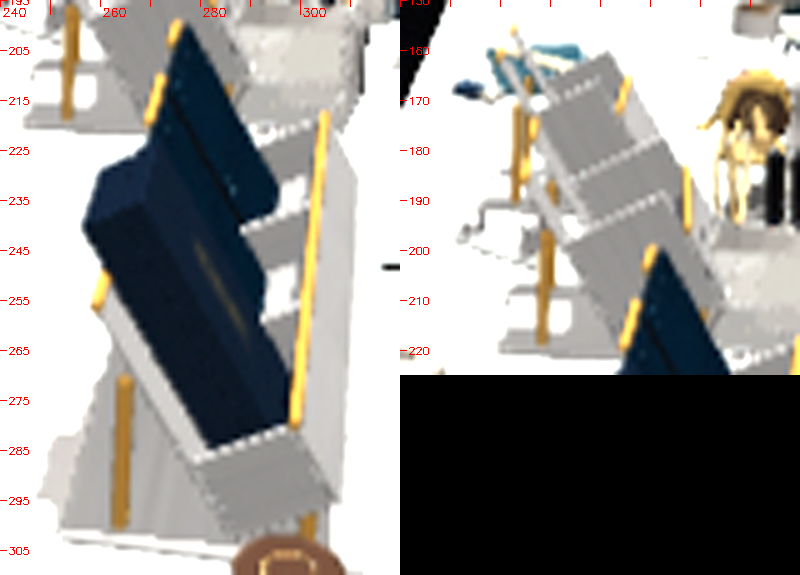

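The crops show brass edges on the rail tops and back walls. Rack strips are at raw (305.0, 180.6) and (344.5, 183.3), and the wide bin's rails are at (189.6, 210.2) and (220.5, 209.7). I'll take the brass components by colour and fit each fixture's pose.

Run:
```python
import cv2,numpy as np
for n,roi in(("top",(85,140,400,240)),("side",(230,140,325,310))):
    im=cv2.imread(f"{n}0_raw.png").astype(int);x0,y0,x1,y1=roi
    c=im[y0:y1,x0:x1]; m=((c[...,2]-c[...,0]>55)&(c[...,1]-c[...,0]>25)).astype(np.uint8)
    k,l,st,ce=cv2.connectedComponentsWithStats(m,connectivity=8)
    for i in range(1,k):
        if st[i,4]>4: print(n,st[i,:2]+[x0,y0],st[i,2:],(ce[i]+[x0,y0]).round(1))
t=cv2.imread("top0_raw.png")[195:245,85:165]
cv2.imwrite("pics/nb.png",cv2.resize(t,None,fx=8,fy=8,interpolation=cv2.INTER_CUBIC))
```

```text
top [ 85 148] [ 4 19 48] [ 86.  157.1]
top [268 149] [51  5 90] [291.8 150.8]
top [ 92 153] [ 26  16 166] [101.3 159.3]
top [323 153] [57  6 92] [351.2 155.3]
top [ 85 169] [ 8  6 42] [ 88.3 171.5]
top [186 171] [41  3 89] [205.5 171.9]
top [265 176] [10  3 22] [269.2 177.3]
top [295 179] [20  3 35] [304.7 179.9]
top [334 182] [20  3 38] [343.7 183. ]
top [381 185] [4 2 6] [382.2 185.7]
top [106 191] [32  3 67] [122.1 191.8]
top [183 209] [12  3 21] [189.1 210. ]
top [214 209] [12  2 23] [219.7 209.5]
top [ 95 224] [ 7  2 14] [ 98.  224.5]
top [121 225] [ 7  2 13] [123.8 225.5]
side [301 144] [12  1 12] [306.5 144. ]
side [303 147] [10  1 10] [307.5 147. ]
side [244 159] [2 3 5] [244.6 160.2]
side [268 165] [ 3  8 13] [269.1 168.5]
side [285 164] [ 18  23 146] [294.3 173.6]
side [247 171] [ 6 19 54] [249. 180.]
side [282 183] [ 2 14 15] [282.1 189.7]
side [309 182] [ 3 14 29] [310.1 188.3]
side [291 185] [ 4 10 19] [292.3 190.2]
side [253 196] [ 3 23 50] [253.8 204.8]
side [273 199] [ 3  5 11] [274.2 201.1]
side [269 210] [ 4 10 23] [270.6 214.5]
side [298 217] [  8  64 156] [301.3 249.6]
side [258 249] [ 4  8 19] [259.5 252.8]
side [263 270] [ 4 31 90] [264.1 284.8]
side [300 298] [ 3  6 15] [301.1 300.3]
side [292 305] [11  5 24] [296.3 306.5]
```

View pics/nb.png

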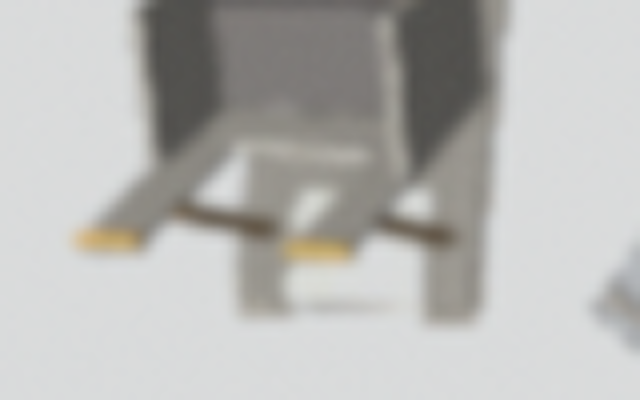

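The narrow bin's rail tops are at about raw (98.2, 225) and (124.7, 226.2). Now the fit.

```bash
cat > geo.py <<'E'
import numpy as np
C={n:np.load(f"{n}_cal.npz") for n in("top","side")}
def proj(n,X):
    c=C[n];p=c["R"]@np.asarray(X)+c["t"];return p[:2]/p[2]*c["f"]+c["c"]
S=np.sin(np.pi/6);K=np.cos(np.pi/6)
def world(P,p):   # P: x,y,yaw,h ; p in pocket frame
    x,y,a,h=P;u=K*p[0]-S*p[2];w=S*p[0]+K*p[2]
    return np.array([x+np.cos(a)*u-np.sin(a)*p[1],y+np.sin(a)*u+np.cos(a)*p[1],h+w])
E
python3 - <<'E'
from geo import *
from scipy.optimize import least_squares
obs={
"rack":[("top",(-2,53,120),(304.9,180.2)),("top",(-2,-53,120),(344.2,183.2)),("top",(52,0,30),(324.2,153.4)),("side",(52,0,30),(301.8,249.)),("side",(-2,-53,120),(270.6,214.5)),("side",(-2,53,120),(274.7,201.3))],
"wide":[("top",(-2,39,120),(189.3,210.1)),("top",(-2,-39,120),(220.1,209.6)),("top",(77,0,40),(206,172.1)),("side",(77,0,40),(282.4,189.8))],
"narrow":[("top",(-2,33,120),(98.2,224.8)),("top",(-2,-33,120),(124.4,225.8)),("top",(77-15,0,40),(122.1,192)),("side",(62,0,40),(269.4,168.7))]}
for n,o in obs.items():
    h0=.026
    def r(P):
        e=[proj(v,world(P,np.array(p)/1000))-np.array(q) for v,p,q in o]
        e=np.concatenate(e); return np.append(e,(P[3]-.026)/.0005) if n=="rack" else e
    s=least_squares(r,[.45,0,0,.03]);print(n,s.x.round(4),"res",r(s.x).round(1))
    print("  side rails",[proj("side",world(s.x,(-.002,y,.12))).round(1).tolist() for y in(.04,-.04)], "leg base?")
    np.save(n+".npy",s.x); print("  top pt",world(s.x,(0,0,.12)).round(4))
E
```

```text
rack [ 0.5967 -0.2352 -0.1978  0.0279] res [-4.4 -3.8 -3.9  0.4 -1.6 -1.2  1.  -6.  -5.8 15.6 -0.7 11.3  3.7]
  side rails [[273.0, 214.5], [266.0, 227.7]] leg base?
  top pt [ 0.5378 -0.2234  0.1318]
wide [0.5233 0.0841 0.0179 0.0225] res [ 0.5  0.1 -0.7 -0.3  0.2 -0.1 -0.3 -0. ]
  side rails [[251.3, 176.3], [249.8, 184.7]] leg base?
  top pt [0.4633 0.083  0.1265]
narrow [ 0.4851  0.3215 -0.0805  0.0236] res [ 0.8 -0.3 -0.5  0.4 -0.3 -0.2 -0.1 -0.1]
  side rails [[247.6, 155.2], [244.2, 161.2]] leg base?
  top pt [0.4253 0.3264 0.1275]
```

Run:
```python
from geo import *
from scipy.optimize import least_squares
o=[("top",(-2,53,120),(304.9,180.2)),("top",(-2,-53,120),(344.2,183.2)),("top",(52,0,30),(324.2,153.4)),("side",(52,0,30),(301.8,249.)),("side",(-2,53,120),(270.7,214.5))]
def r(P): return np.append(np.concatenate([proj(v,world(P,np.array(p)/1000))-np.array(q) for v,p,q in o]),(P[3]-.026)/.001)
s=least_squares(r,[.55,-.3,0,.026]);P=s.x;np.save("rack.npy",P);print(P.round(4),r(P).round(1))
for y in(.145,-.142): print(proj("side",world(P,(-.002,y,.12))),proj("top",world(P,(-.002,y,.12))))
for y in(.106,0,-.106): print(y,"top pt",world(P,(0,y,.12)).round(4))
# cover outlines predicted
for y in(.106,0):
  print([proj("top",world(P,(.009,y+d,.12))).round(1).tolist() for d in(.047,-.047)],[proj("side",world(P,(.009,y+d,.12))).round(1).tolist() for d in(.047,-.047)])
print([proj("top",world(P,(.034,-.106+d,.15))).round(1).tolist() for d in(.031,-.031)],[proj("top",world(P,(.0,-.106+d,.15))).round(1).tolist() for d in(.031,-.031)])
# stamp, spool etc
```

```text
[ 0.5933 -0.2439 -0.1346  0.0249] [ 0.2 -0.9  0.8  0.8  0.7  0.1 -0.1 -3.8  0.5  0.8 -1.1]
[276.24612198 201.96598289] [270.5836359  175.21453682]
[257.12263291 252.1466202 ] [378.86334207 188.04439452]
0.106 top pt [ 0.548  -0.1308  0.1288]
0 top pt [ 0.5338 -0.2359  0.1288]
-0.106 top pt [ 0.5196 -0.3409  0.1288]
[[268.1, 170.9], [303.4, 175.1]] [[279.9, 199.5], [275.0, 212.9]]
[[307.9, 175.6], [343.5, 179.8]] [[274.3, 214.8], [268.5, 231.0]]
[[358.2, 175.6], [382.9, 178.5]] [[355.6, 188.1], [379.9, 191.0]]
```

Run:
```python
from geo import *
from scipy.optimize import least_squares
def o(L,M):return [("top",(-2,53,120),(304.9,180.2)),("top",(-2,-53,120),(344.2,183.2)),("top",(52,L,30),(267.8,149.3)),("top",(52,-L,30),(380.5,157.9)),("side",(52,L,30),(304.8,217.5)),("side",(52,-L,30),(299.,280.)),("side",(-2,53,120),(270.7,214.5)),("top",(-2,M,120),(265.,177.2)),("top",(-2,-M,120),(385,186.2))]
def r(P): return np.append(np.concatenate([proj(v,world(P[:4],np.array(p)/1000))-np.array(q) for v,p,q in o(P[4],P[5])]),(P[3]-.026)/.001)
s=least_squares(r,[.55,-.3,0,.026,155,160],x_scale=[.1,.1,.1,.01,100,100]);P=s.x;print(P.round(4),r(P).round(1));P=P[:4];np.save("rack.npy",P)
for y in(.106,0,-.106): print(y,"top pt",world(P,(0,y,.12)).round(4))
for y in(.106,0):
  print([proj("top",world(P,(.009,y+d,.12))).round(1).tolist() for d in(.047,-.047)],[proj("side",world(P,(.009,y+d,.12))).round(1).tolist() for d in(.047,-.047)])
print([proj("top",world(P,(.034,-.106+d,.15))).round(1).tolist() for d in(.031,-.031)],[proj("top",world(P,(.0,-.106+d,.15))).round(1).tolist() for d in(.031,-.031)])
```

```text
[ 5.938000e-01 -2.409000e-01 -9.340000e-02  2.590000e-02  1.593641e+02
  1.583596e+02] [-0.1 -0.2  0.8 -0.1 -0.6 -0.3 -0.4 -0.3 -0.4  0.  -0.6 -0.3 -0.2  0.3
  0.2 -0.3  0.1  0.  -0.1]
0.106 top pt [ 0.5439 -0.1297  0.1298]
0 top pt [ 0.534  -0.2353  0.1298]
-0.106 top pt [ 0.5241 -0.3408  0.1298]
[[267.5, 173.1], [303.0, 175.8]] [[277.9, 198.9], [274.3, 212.4]]
[[307.6, 176.2], [343.3, 179.0]] [[273.8, 214.3], [269.4, 230.5]]
[[357.9, 174.2], [382.6, 176.1]] [[355.8, 186.8], [380.2, 188.7]]
```

Every fixture fits to within 1 px. The tool stays vertical, so I'll tip each cover upright with the robot-side finger and grip it there. At the bin I'll set it on its lower edge and lean it back. First, turn to the rack yaw.

```bash
cat >> geo.py <<'E'
def mv(T,st):   # tool-axis shift to world target T; tool vertical
    a=st["orientation"][2];d=np.asarray(T)-st["tool_pos"];c,s=np.cos(a),np.sin(a)
    return np.array([c*d[0]+s*d[1],s*d[0]-c*d[1],-d[2]]).round(4)
def F(n): return np.load(n+".npy")
def tgt(n,y,u,z): # TCP at lateral y, horizontal u from origin of pocket, world z
    x,Y,a,h=F(n);return np.array([x+np.cos(a)*u-np.sin(a)*y,Y+np.sin(a)*u+np.cos(a)*y,z])
def show(*ts):
    from bench import env
    s=env.state();print("t",s["time_s"],"pos",s["tool_pos"].round(4),"rpy",s["orientation"].round(4),"w",round(s["grip_width"],4),"g",s["grasp_force"],"f",s["ft_force"].round(2),"q",s["qpos"].round(2))
    for t in ts: print(t.round(4),"->",mv(t,s))
E
python3 inch.py '[{"jaw": 0.042, "yaw": 0.1825}, {"jaw": 0.042, "yaw": 0.1825}, {"jaw": 0.042, "yaw": 0.1825}, {"jaw": 0.042, "yaw": 0.1825}, {"jaw": 0.042, "yaw": 0.1825}, {"jaw": 0.042, "yaw": 0.1825}, {"jaw": 0.042, "yaw": 0.1825}, {"jaw": 0.042}]' 30
python3 -c "
from geo import *
show(tgt('rack',.106,-.047,.231))"
```

```text
time_s: 1.1
tool_pos: [0.2168, 0.5324, 0.231]
orientation: [-3.141, 0.001, 1.478]
ft_force: [0.2, 0.7, 0.7]
grip_width: 0.042
grasp_force: 0.0
t 1.1 pos [0.2168 0.5324 0.231 ] rpy [-3.1413e+00  6.0000e-04  1.4782e+00] w 0.042 g 0.0 f [0.23 0.67 0.74] q [ 1.05  0.15  1.44 -0.    1.55  1.14]
[ 0.5569 -0.131   0.231 ] -> [-0.6291  0.3999 -0.    ]
```

```bash
python3 inch.py '[{"jaw": 0.042, "dx": -0.0524, "dy": 0.0333}, {"jaw": 0.042, "dx": -0.0524, "dy": 0.0333}, {"jaw": 0.042, "dx": -0.0524, "dy": 0.0333}, {"jaw": 0.042, "dx": -0.0524, "dy": 0.0333}, {"jaw": 0.042, "dx": -0.0524, "dy": 0.0333}, {"jaw": 0.042, "dx": -0.0524, "dy": 0.0333}, {"jaw": 0.042, "dx": -0.0524, "dy": 0.0333}, {"jaw": 0.042, "dx": -0.0524, "dy": 0.0333}, {"jaw": 0.042, "dx": -0.0524, "dy": 0.0333}, {"jaw": 0.042, "dx": -0.0524, "dy": 0.0333}, {"jaw": 0.042, "dx": -0.0524, "dy": 0.0333}, {"jaw": 0.042, "dx": -0.0524, "dy": 0.0333}]'
python3 inch.py '[{"jaw": 0.042}, {"jaw": 0.042}]'
python3 -c "
from geo import *
show(tgt('rack',.106,-.047,.104))"
```

```text
time_s: 2.6
tool_pos: [0.5566, -0.133, 0.2313]
orientation: [3.141, 0.0, 1.483]
ft_force: [1.8, 1.5, 1.2]
grip_width: 0.0422
grasp_force: 0.0
time_s: 2.85
tool_pos: [0.5558, -0.1307, 0.2309]
orientation: [-3.141, -0.0, 1.48]
ft_force: [-1.0, -0.6, 0.3]
grip_width: 0.0424
grasp_force: 0.0
t 2.85 pos [ 0.5558 -0.1307  0.2309] rpy [-3.1407e+00 -4.0000e-04  1.4800e+00] w 0.0424 g 0.0 f [-0.97 -0.58  0.31] q [-0.37  0.14  1.45  0.    1.55 -0.28]
[ 0.5569 -0.131   0.104 ] -> [-0.0002  0.0011  0.1269]
```

```bash
python3 inch.py '[{"jaw": 0.042, "dy": 0.001, "dz": 0.03}, {"jaw": 0.042, "dz": 0.03}, {"jaw": 0.042, "dz": 0.03}, {"jaw": 0.042, "dz": 0.02}, {"jaw": 0.042, "dz": 0.01}, {"jaw": 0.042, "dz": 0.007}, {"jaw": 0.042}]'
python3 - <<'E'
from geo import *
from bench import env
import cv2
show()
f=env.grab_frame("side")["color"];t=env.grab_frame("top")["color"]
a=cv2.resize(f[180:300,240:320],(400,600),interpolation=2);b=cv2.resize(t[130:250,240:320],(400,600),interpolation=2)
cv2.imwrite("pics/app1.png",np.hstack([a,b]))
E
```

```text
time_s: 3.72
tool_pos: [0.5571, -0.1307, 0.1045]
orientation: [3.141, 0.0, 1.478]
ft_force: [0.1, -0.3, 1.0]
grip_width: 0.0421
grasp_force: 0.0
t 3.725 pos [ 0.5571 -0.1307  0.1045] rpy [3.1414e+00 1.0000e-04 1.4781e+00] w 0.0421 g 0.0 f [ 0.1  -0.35  0.95] q [-0.37  0.22  1.62 -0.    1.3  -0.27]
```

View pics/app1.png

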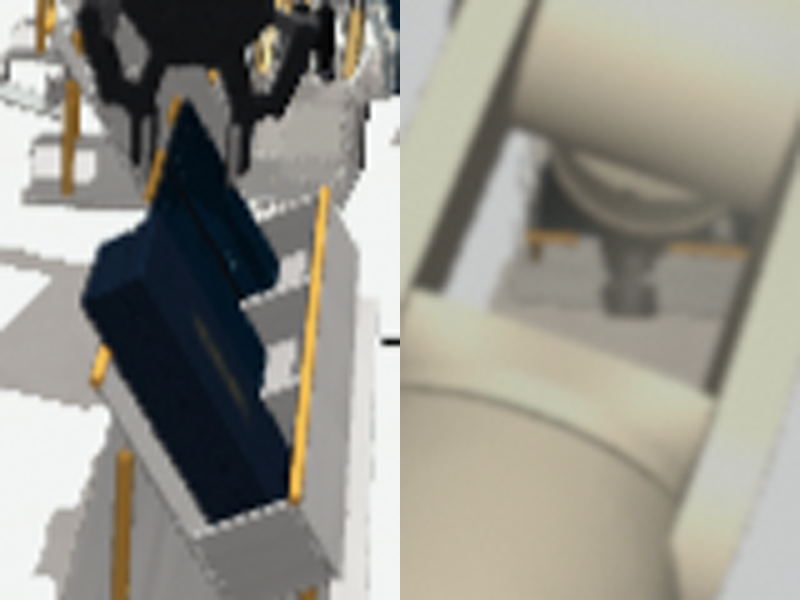

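The fingers straddle the cover, with tips at crop (150, 150) and (235, 150), and the tool sits centred between the rails. Now tip the cover upright.

```bash
python3 inch.py '[{"jaw": 0.04, "dy": 0.005, "dz": -0.001}, {"jaw": 0.038, "dy": 0.005, "dz": -0.001}, {"jaw": 0.036, "dy": 0.005, "dz": -0.001}, {"jaw": 0.034, "dy": 0.005, "dz": -0.001}, {"jaw": 0.031, "dy": 0.005, "dz": -0.001}, {"jaw": 0.028, "dy": 0.005, "dz": -0.001}, {"jaw": 0.026, "dy": 0.005, "dz": -0.001}, {"jaw": 0.024, "dy": 0.004, "dz": -0.001}, {"jaw": 0.022, "dy": 0.004}, {"jaw": 0.021, "dy": 0.004}, {"jaw": 0.02, "dy": 0.003}, {"jaw": 0.02}]'
python3 -c "
from geo import *
show(tgt('rack',.106,.0045,.112))"
```

```text
time_s: 5.32
tool_pos: [0.6069, -0.1356, 0.1122]
orientation: [-3.141, 0.0, 1.477]
ft_force: [-0.3, -0.1, 0.4]
grip_width: 0.0203
grasp_force: 0.0
t 5.325 pos [ 0.6069 -0.1356  0.1122] rpy [-3.1414e+00  1.0000e-04  1.4773e+00] w 0.0203 g 0.017520489636808634 f [-0.34 -0.13  0.42] q [-0.34  0.31  1.49 -0.    1.35 -0.25]
[ 0.6081 -0.1358  0.112 ] -> [0.     0.0012 0.0002]
```

```bash
python3 inch.py '[{"jaw": 0.016, "dy": 0.001}, {"jaw": 0.013}, {"jaw": 0.01}, {"jaw": 0.006}, {"jaw": 0.003}, {"jaw": 0.003}, {"jaw": 0.003}]' 30
python3 - <<'E'
from geo import *
from bench import env
import cv2
show()
f=env.grab_frame("side")["color"]
cv2.imwrite("pics/grip1.png",cv2.resize(f[160:300,230:330],(500,600*7//6*6//7),interpolation=2))
E
```

```text
time_s: 6.2
tool_pos: [0.6071, -0.1357, 0.1123]
orientation: [-3.14, 0.0, 1.477]
ft_force: [-5.7, -0.1, 2.7]
grip_width: 0.0082
grasp_force: 29.4
t 6.2 pos [ 0.6071 -0.1357  0.1123] rpy [-3.1400e+00  1.0000e-04  1.4774e+00] w 0.0082 g 29.356781244277954 f [-5.66 -0.1   2.75] q [-0.34  0.31  1.48 -0.    1.35 -0.25]
```

View pics/grip1.png

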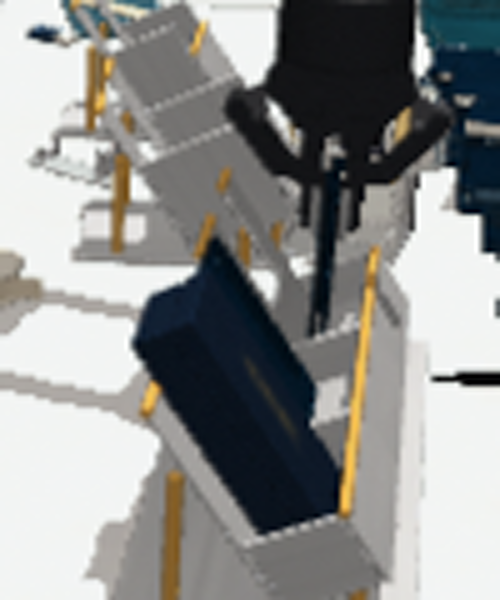

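Cover 1 is upright between the fingers at crop (325, 240). Lift it and carry it over the wide bin.

```bash
python3 inch.py '[{"jaw": 0.003, "dz": -0.01}, {"jaw": 0.003, "dz": -0.03}, {"jaw": 0.003, "dz": -0.04}, {"jaw": 0.003, "dz": -0.04}, {"jaw": 0.003, "dz": -0.03, "yaw": -0.055}, {"jaw": 0.003, "yaw": -0.056}, {"jaw": 0.003}]'
python3 -c "
from geo import *
show(tgt('wide',0,-.016,.26),tgt('wide',0,-.016,.156))"
```

```text
time_s: 7.12
tool_pos: [0.6079, -0.1357, 0.263]
orientation: [3.141, 0.0, 1.588]
ft_force: [0.8, 0.2, -1.0]
grip_width: 0.0083
grasp_force: 29.3
t 7.125 pos [ 0.6079 -0.1357  0.263 ] rpy [3.1407e+00 4.0000e-04 1.5880e+00] w 0.0083 g 29.331656098365784 f [ 0.81  0.22 -0.98] q [-0.34  0.24  1.26 -0.    1.63 -0.36]
[0.5073 0.0838 0.26  ] -> [ 0.2213 -0.0968  0.003 ]
[0.5073 0.0838 0.156 ] -> [ 0.2213 -0.0968  0.107 ]
```

```bash
python3 inch.py '[{"jaw": 0.003, "dx": 0.037, "dy": -0.016}, {"jaw": 0.003, "dx": 0.037, "dy": -0.016}, {"jaw": 0.003, "dx": 0.037, "dy": -0.016}, {"jaw": 0.003, "dx": 0.037, "dy": -0.016}, {"jaw": 0.003, "dx": 0.037, "dy": -0.016}, {"jaw": 0.003, "dx": 0.0363, "dy": -0.0168}, {"jaw": 0.003}, {"jaw": 0.003, "dz": 0.03}, {"jaw": 0.003, "dz": 0.03}, {"jaw": 0.003, "dz": 0.03}, {"jaw": 0.003, "dz": 0.016}, {"jaw": 0.003}]'
python3 inch.py '[{"jaw": 0.003}, {"jaw": 0.003}]'
python3 -c "
from geo import *
show(tgt('wide',0,-.016,.156))"
```

```text
time_s: 8.62
tool_pos: [0.507, 0.0835, 0.1557]
orientation: [-3.14, 0.0, 1.587]
ft_force: [-0.1, -0.7, -0.4]
grip_width: 0.0084
grasp_force: 29.3
time_s: 8.88
tool_pos: [0.5076, 0.0838, 0.1573]
orientation: [3.14, 0.0, 1.588]
ft_force: [-0.8, 0.3, -0.3]
grip_width: 0.0084
grasp_force: 29.3
t 8.875 pos [0.5076 0.0838 0.1573] rpy [3.1401e+00 1.0000e-04 1.5882e+00] w 0.0084 g 29.346864223480225 f [-0.82  0.35 -0.28] q [ 0.01  0.06  1.69 -0.    1.39 -0.  ]
[0.5073 0.0838 0.156 ] -> [ 0.     -0.0003  0.0013]
```

```bash
cat > ok.py <<'E'
import sys
from bench import env
s=env.state();f=s["ft_force"];print(s["tool_pos"].round(4),f.round(2))
sys.exit(int(f[2]>float(sys.argv[1]) or abs(f[0])>4))
E
python3 inch.py '[{"jaw": 0.003, "dy": 0.001, "dz": 0.0026}, {"jaw": 0.003, "dy": 0.0015, "dz": 0.0026}, {"jaw": 0.003}]' >/dev/null && python3 ok.py 0.9 &&
python3 inch.py '[{"jaw": 0.003, "dy": 0.0015, "dz": 0.0026}, {"jaw": 0.003}]' >/dev/null && python3 ok.py 0.9 &&
python3 inch.py '[{"jaw": 0.003, "dy": 0.0015, "dz": 0.0026}, {"jaw": 0.003}]' >/dev/null && python3 ok.py 0.9 &&
python3 inch.py '[{"jaw": 0.003, "dy": 0.0015, "dz": 0.0026}, {"jaw": 0.003}]' >/dev/null && python3 ok.py 0.9 &&
python3 inch.py '[{"jaw": 0.003, "dy": 0.0015, "dz": 0.0026}, {"jaw": 0.003}]' >/dev/null && python3 ok.py 0.9 &&
python3 inch.py '[{"jaw": 0.003, "dy": 0.0015, "dz": 0.0026}, {"jaw": 0.003}]' >/dev/null && python3 ok.py 0.9 &&
python3 inch.py '[{"jaw": 0.003, "dy": 0.0015, "dz": 0.0026}, {"jaw": 0.003}]' >/dev/null && python3 ok.py 0.9 &&
python3 inch.py '[{"jaw": 0.003, "dy": 0.0015, "dz": 0.0026}, {"jaw": 0.003}]' >/dev/null && python3 ok.py 0.9
```

```text
[0.5097 0.0839 0.1508] [-0.41  0.09 -0.27]
[0.5112 0.0839 0.1482] [ 0.1   0.01 -0.71]
[0.5127 0.0839 0.1457] [ 1.06  0.78 -0.08]
[0.5141 0.084  0.143 ] [ 0.49  0.27 -1.77]
[0.5156 0.084  0.1405] [-0.36 -0.85 -1.17]
[0.5171 0.084  0.1378] [ 0.96  0.66 -1.75]
[0.5187 0.084  0.1354] [-0.55  0.07  0.24]
[0.5203 0.0841 0.1329] [-1.55  0.19  4.52]
```

Contact at TCP z ≈ 0.135, so the floor is at s ≈ 26 mm. Relax to a light touch and slide to the panel.

```bash
python3 inch.py '[{"jaw": 0.003, "dy": -0.001, "dz": -0.0017}, {"jaw": 0.003}]' ; python3 inch.py '[{"jaw": 0.003, "dy": -0.0013, "dz": 0.0007}, {"jaw": 0.003, "dy": -0.0013, "dz": 0.0008}, {"jaw": 0.003}, {"jaw": 0.003}]'; python3 ok.py 9
```

```text
time_s: 11.25
tool_pos: [0.5191, 0.0841, 0.1347]
orientation: [3.142, 0.0, 1.588]
ft_force: [-1.2, 1.0, 1.4]
grip_width: 0.0084
grasp_force: 29.8
time_s: 11.75
tool_pos: [0.5165, 0.084, 0.133]
orientation: [-3.141, 0.0, 1.588]
ft_force: [-2.1, -0.2, 1.5]
grip_width: 0.0085
grasp_force: 29.7
[0.5165 0.084  0.133 ] [-2.07 -0.21  1.51]
```

```bash
python3 inch.py '[{"jaw": 0.013, "dy": -0.001}, {"jaw": 0.014, "dy": -0.003}, {"jaw": 0.015, "dy": -0.004}, {"jaw": 0.016, "dy": -0.005}, {"jaw": 0.018, "dy": -0.005}, {"jaw": 0.019, "dy": -0.005}, {"jaw": 0.02, "dy": -0.005}, {"jaw": 0.021, "dy": -0.005}, {"jaw": 0.022, "dy": -0.005}, {"jaw": 0.022}]'
python3 - <<'E'
from geo import *
from bench import env
import cv2
show()
f=env.grab_frame("side")["color"]
cv2.imwrite("pics/lean1.png",cv2.resize(f[130:230,215:315],(600,600),interpolation=2))
E
```

```text
time_s: 13.0
tool_pos: [0.4783, 0.0833, 0.1332]
orientation: [3.141, 0.0, 1.588]
ft_force: [-0.4, 0.3, 1.0]
grip_width: 0.0222
grasp_force: 0.1
t 13.0 pos [0.4783 0.0833 0.1332] rpy [3.1415e+00 1.0000e-04 1.5883e+00] w 0.0222 g 0.07574540184577927 f [-0.39  0.26  0.96] q [ 0.01  0.02  1.78 -0.    1.34 -0.  ]
```

View pics/lean1.png

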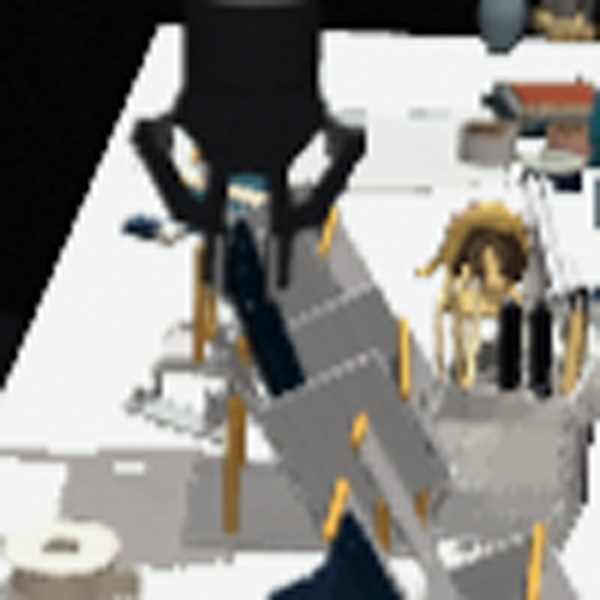

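The cover is leaning about 20° toward the rails at crop (260, 310). Lean it the rest of the way, then withdraw upward.

```bash
python3 inch.py '[{"jaw": 0.022, "dy": -0.005}, {"jaw": 0.024, "dy": -0.005}, {"jaw": 0.026, "dy": -0.004}, {"jaw": 0.029, "dy": -0.003}, {"jaw": 0.032, "dy": -0.003}, {"jaw": 0.034}, {"jaw": 0.036}]'; python3 inch.py '[{"jaw": 0.036, "dz": -0.01}, {"jaw": 0.036, "dz": -0.02}, {"jaw": 0.036, "dz": -0.04}, {"jaw": 0.042, "dz": -0.04}, {"jaw": 0.042, "yaw": 0.055}, {"jaw": 0.042, "yaw": 0.056}, {"jaw": 0.042}]'
python3 -c "
from geo import *
show(tgt('rack',0,-.047,.231),tgt('rack',0,-.047,.104))"
```

```text
time_s: 13.92
tool_pos: [0.4587, 0.083, 0.1331]
orientation: [3.142, 0.0, 1.588]
ft_force: [-0.0, -0.5, -0.2]
grip_width: 0.036
grasp_force: 0.0
time_s: 14.8
tool_pos: [0.4587, 0.083, 0.2437]
orientation: [3.141, 0.0, 1.478]
ft_force: [-0.5, 0.9, 0.6]
grip_width: 0.0418
grasp_force: 0.0
t 14.8 pos [0.4587 0.083  0.2437] rpy [3.1411 0.     1.4776] w 0.0418 g 0.0 f [-0.53  0.88  0.61] q [ 0.01 -0.08  1.65 -0.    1.57  0.11]
[ 0.547  -0.2365  0.231 ] -> [-0.3099  0.1177  0.0127]
[ 0.547  -0.2365  0.104 ] -> [-0.3099  0.1177  0.1397]
```

```bash
python3 inch.py '[{"jaw": 0.042, "dx": -0.05, "dy": 0.019}, {"jaw": 0.042, "dx": -0.05, "dy": 0.019}, {"jaw": 0.042, "dx": -0.05, "dy": 0.019}, {"jaw": 0.042, "dx": -0.05, "dy": 0.02}, {"jaw": 0.042, "dx": -0.05, "dy": 0.02}, {"jaw": 0.042, "dx": -0.03, "dy": 0.0117}, {"jaw": 0.042, "dx": -0.0299, "dy": 0.009}, {"jaw": 0.042}, {"jaw": 0.042, "dz": 0.04}, {"jaw": 0.042, "dz": 0.04}, {"jaw": 0.042, "dz": 0.03}, {"jaw": 0.042}]'; python3 inch.py '[{"jaw": 0.042, "dz": 0.02}, {"jaw": 0.042, "dz": 0.0097}, {"jaw": 0.042}]'
python3 -c "
from geo import *
show(tgt('rack',0,-.047,.104))"
```

```text
time_s: 16.3
tool_pos: [0.546, -0.2354, 0.1316]
orientation: [-3.138, -0.002, 1.479]
ft_force: [-0.1, 0.2, 1.2]
grip_width: 0.0419
grasp_force: 0.0
time_s: 16.68
tool_pos: [0.5469, -0.2364, 0.1039]
orientation: [-3.142, 0.0, 1.478]
ft_force: [-0.3, 0.0, 0.2]
grip_width: 0.0418
grasp_force: 0.0
t 16.675 pos [ 0.5469 -0.2364  0.1039] rpy [-3.1416e+00  1.0000e-04  1.4778e+00] w 0.0418 g 0.0 f [-0.34  0.04  0.21] q [-0.54  0.27  1.56 -0.    1.31 -0.44]
[ 0.547  -0.2365  0.104 ] -> [-0.0001  0.0001 -0.0001]
```

```bash
python3 inch.py '[{"jaw": 0.04, "dy": 0.005, "dz": -0.001}, {"jaw": 0.038, "dy": 0.005, "dz": -0.001}, {"jaw": 0.036, "dy": 0.005, "dz": -0.001}, {"jaw": 0.034, "dy": 0.005, "dz": -0.001}, {"jaw": 0.031, "dy": 0.005, "dz": -0.001}, {"jaw": 0.028, "dy": 0.005, "dz": -0.001}, {"jaw": 0.026, "dy": 0.005, "dz": -0.001}, {"jaw": 0.024, "dy": 0.004, "dz": -0.001}, {"jaw": 0.022, "dy": 0.004}, {"jaw": 0.021, "dy": 0.004}, {"jaw": 0.02, "dy": 0.004}, {"jaw": 0.02}]'; python3 inch.py '[{"jaw": 0.016, "dy": 0.0005}, {"jaw": 0.013}, {"jaw": 0.01}, {"jaw": 0.006}, {"jaw": 0.003}, {"jaw": 0.003}, {"jaw": 0.003}]' 30; python3 inch.py '[{"jaw": 0.003, "dz": -0.01}, {"jaw": 0.003, "dz": -0.03}, {"jaw": 0.003, "dz": -0.04}, {"jaw": 0.003, "dz": -0.04}, {"jaw": 0.003, "dz": -0.03, "yaw": -0.055}, {"jaw": 0.003, "yaw": -0.056}, {"jaw": 0.003}]'
python3 - <<'E'
from geo import *
from bench import env
import cv2
show(tgt('wide',0,-.016,.26),tgt('wide',0,-.016,.165))
f=env.grab_frame("side")["color"];cv2.imwrite("side2.png",f)
cv2.imwrite("pics/grip2.png",cv2.resize(f[100:300,215:335],(360,600),interpolation=2))
E
```

```text
time_s: 18.18
tool_pos: [0.5978, -0.2413, 0.1113]
orientation: [-3.141, 0.0, 1.477]
ft_force: [-0.0, 0.2, 0.3]
grip_width: 0.02
grasp_force: 0.0
time_s: 19.05
tool_pos: [0.5974, -0.2413, 0.1114]
orientation: [-3.14, 0.0, 1.477]
ft_force: [-6.6, 0.1, 4.6]
grip_width: 0.0084
grasp_force: 29.2
time_s: 19.92
tool_pos: [0.5982, -0.2414, 0.262]
orientation: [3.141, 0.0, 1.588]
ft_force: [-0.6, 0.1, -1.3]
grip_width: 0.0085
grasp_force: 29.3
t 19.925 pos [ 0.5982 -0.2414  0.262 ] rpy [3.1409e+00 5.0000e-04 1.5881e+00] w 0.0085 g 29.329506754875183 f [-0.56  0.07 -1.26] q [-0.5   0.29  1.21 -0.    1.64 -0.52]
[0.5073 0.0838 0.26  ] -> [ 0.3267 -0.0852  0.002 ]
[0.5073 0.0838 0.165 ] -> [ 0.3267 -0.0852  0.097 ]
```

View pics/grip2.png

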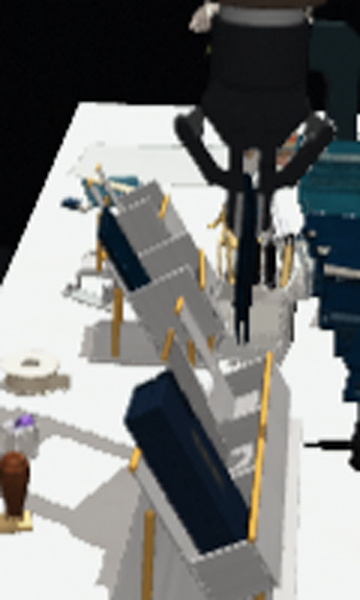

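Cover 1 is leaning in the wide bin at crop (120, 245) and cover 2 hangs upright in the gripper. Carry it to the wide bin, stopping about 10 mm above where I expect contact.

```bash
python3 inch.py '[{"jaw": 0.003, "dx": 0.045, "dy": -0.009}, {"jaw": 0.003, "dx": 0.045, "dy": -0.009}, {"jaw": 0.003, "dx": 0.045, "dy": -0.009}, {"jaw": 0.003, "dx": 0.045, "dy": -0.009}, {"jaw": 0.003, "dx": 0.045, "dy": -0.009}, {"jaw": 0.003, "dx": 0.045, "dy": -0.009}, {"jaw": 0.003, "dx": 0.03, "dy": -0.005}, {"jaw": 0.003, "dx": 0.0267, "dy": -0.0042}, {"jaw": 0.003}, {"jaw": 0.003, "dz": 0.03}, {"jaw": 0.003, "dz": 0.03}, {"jaw": 0.003, "dz": 0.02}]'; python3 inch.py '[{"jaw": 0.003, "dz": 0.018}, {"jaw": 0.003, "dz": 0.01}, {"jaw": 0.003}, {"jaw": 0.003}]'
python3 -c "
from geo import *
show(tgt('wide',0,.006,.15))"
```

```text
time_s: 21.48
tool_pos: [0.5289, 0.0835, 0.1798]
orientation: [-3.14, 0.0, 1.587]
ft_force: [-0.6, -0.3, -0.1]
grip_width: 0.0083
grasp_force: 29.3
time_s: 21.98
tool_pos: [0.5295, 0.0842, 0.1541]
orientation: [3.141, 0.0, 1.588]
ft_force: [-0.1, 0.3, -0.8]
grip_width: 0.0084
grasp_force: 29.3
t 21.975 pos [0.5295 0.0842 0.1541] rpy [3.1406e+00 1.0000e-04 1.5882e+00] w 0.0084 g 29.315001368522644 f [-0.11  0.29 -0.81] q [ 0.01  0.11  1.64 -0.    1.39 -0.  ]
[0.5293 0.0842 0.15  ] -> [ 0.     -0.0002  0.0041]
```

```bash
python3 inch.py '[{"jaw": 0.003, "dz": 0.003}, {"jaw": 0.003, "dz": 0.003}, {"jaw": 0.003}]' >/dev/null && python3 ok.py 0.9 &&
python3 inch.py '[{"jaw": 0.003, "dz": 0.002}, {"jaw": 0.003}]' >/dev/null && python3 ok.py 0.9 &&
python3 inch.py '[{"jaw": 0.003, "dz": 0.002}, {"jaw": 0.003}]' >/dev/null && python3 ok.py 0.9 &&
python3 inch.py '[{"jaw": 0.003, "dz": 0.002}, {"jaw": 0.003}]' >/dev/null && python3 ok.py 0.9 &&
python3 inch.py '[{"jaw": 0.003, "dz": 0.002}, {"jaw": 0.003}]' >/dev/null && python3 ok.py 0.9 &&
python3 inch.py '[{"jaw": 0.003, "dz": 0.002}, {"jaw": 0.003}]' >/dev/null && python3 ok.py 0.9 &&
python3 inch.py '[{"jaw": 0.003, "dz": 0.002}, {"jaw": 0.003}]' >/dev/null && python3 ok.py 0.9
```

```text
[0.5291 0.0842 0.1472] [-0.97 -0.79 -0.75]
[0.5291 0.0842 0.1453] [ 0.11 -0.84 -1.21]
[0.5291 0.0842 0.1432] [ 0.64  0.62 -1.8 ]
[0.5291 0.0842 0.1412] [-0.82 -0.19 -0.65]
[0.5292 0.0842 0.1394] [-0.15  0.44  2.85]
```

Contact came where I predicted. Slide down-slope toward cover 1.

```bash
python3 inch.py '[{"jaw": 0.003, "dy": -0.0013, "dz": 0.0005}, {"jaw": 0.003, "dy": -0.0013, "dz": 0.0008}, {"jaw": 0.003}]' >/dev/null; python3 ok.py 9; python3 inch.py '[{"jaw": 0.003, "dy": -0.0013, "dz": 0.0008}, {"jaw": 0.003, "dy": -0.0005, "dz": 0.0003}, {"jaw": 0.003}, {"jaw": 0.003}]' >/dev/null; python3 ok.py 9
```

```text
[0.5264 0.0841 0.138 ] [-0.66 -0.33  0.4 ]
[0.5247 0.0841 0.1369] [ 0.39 -0.04  1.73]
```

Cover 2's foot is up against cover 1. Lean it while raising the robot-side finger to follow its top edge.

```bash
python3 inch.py '[{"jaw": 0.014, "dy": -0.002}, {"jaw": 0.015, "dy": -0.003}, {"jaw": 0.017, "dy": -0.004}, {"jaw": 0.018, "dy": -0.004}, {"jaw": 0.018, "dy": -0.0035}, {"jaw": 0.018}]'; python3 inch.py '[{"jaw": 0.02, "dz": -0.006}, {"jaw": 0.02, "dz": -0.006}, {"jaw": 0.02, "dz": -0.005}, {"jaw": 0.02}]' ; python3 ok.py 9
python3 - <<'E'
from geo import *
from bench import env
import cv2
f=env.grab_frame("side")["color"];cv2.imwrite("side3.png",f)
c=f[150:215,235:300].astype(int).sum(2)
# dark-pixel map
print("\n".join("".join("#" if v<110 else ("+" if v<200 else ".") for v in r) for r in c[:50,:50]))
E
```

```text
time_s: 24.98
tool_pos: [0.5081, 0.0838, 0.1371]
orientation: [3.142, 0.0, 1.588]
ft_force: [0.3, 0.5, -0.1]
grip_width: 0.0181
grasp_force: 0.0
time_s: 25.48
tool_pos: [0.5085, 0.0838, 0.1545]
orientation: [3.141, 0.0, 1.588]
ft_force: [0.5, 0.3, 0.5]
grip_width: 0.0202
grasp_force: 0.0
[0.5085 0.0838 0.1545] [0.53 0.26 0.54]
..............###+......##############+......####+
..............####.......#############.......####.
...............###.......#####++#####.......####..
...............+###......##+.......##......+###+..
................####.....##........##......####...
................+###.....##........##.....+###....
.................####....##........##.....###+....
.................+###...+##........##....####.....
.................+#########........##...####+.....
.................+#########........#########......
..................+########........########.......
......................#####........#######........
.......................+###.......+###............
........................#+++......+##+............
........................#+.++#.....+#.............
......
[... 1078 characters left out ...]
...+#########...####+................
.................+#########..+###+................
..................+########..+###+................
..................+#########.+###+................
...................#########++####................
...................+#########+####................
....................+############.................
.....................##########+..................
.....................+#######+....................
......................+####+......................
......................+##+........................
.......................+..........................
..................................................
..................................................
```

The pixel map shows cover 2 nearly upright between the fingers (top at row 164, col 263), with cover 1 leaning below it. Continue: the far finger nudges it over and the near finger lowers it.

```bash
python3 inch.py '[{"jaw": 0.018, "dy": -0.004}, {"jaw": 0.018, "dy": -0.004}, {"jaw": 0.018, "dy": -0.004}, {"jaw": 0.018, "dy": -0.004}, {"jaw": 0.018}]';python3 - <<'E'
from geo import *
from bench import env
show()
f=env.grab_frame("side")["color"]
c=f[150:200,235:285].astype(int).sum(2)
print("\n".join("".join("#" if v<110 else ("+" if v<200 else ".") for v in r) for r in c[10:]))
E
```

```text
time_s: 26.15
tool_pos: [0.492, 0.0835, 0.1541]
orientation: [3.142, 0.0, 1.588]
ft_force: [0.3, -0.3, -0.3]
grip_width: 0.0177
grasp_force: 0.1
t 26.15 pos [0.492  0.0835 0.1541] rpy [3.1415e+00 1.0000e-04 1.5883e+00] w 0.0177 g 0.0943264240049757 f [ 0.29 -0.34 -0.29] q [ 0.01  0.03  1.72 -0.    1.39 -0.  ]
..............########+.......########............
..............+..+####+......+#####+#.............
..................+###+......####.................
...................#++......++##+.................
...................#+.+.....+.+#..................
...................#+.++#+....+#..................
...................++.+###....+#..................
..+++..............#+.+###....+#..................
.+###...........+..#+.+###+...+#..................
....+..........#...#+.+####...+#..................
..............+#...++.+####+..+#..................
..............###..++.#####+..##..................
.............+####+...######......................
.............+#####...######......................
.............+#####...+#####+.....................
.............+######..+#
[... 550 characters left out ...]
...+###############..................
.................+##############..................
..................+#############+.................
..................+##############.................
...................##############.................
...................+#############+................
....................+############.................
.....................##########...................
.....................+#######.....................
......................+####.......................
......................+##+........................
.......................+..........................
..................................................
..................................................
```

```bash
python3 inch.py '[{"jaw": 0.018, "dy": -0.004, "dz": -0.001}, {"jaw": 0.018, "dy": -0.004, "dz": -0.001}, {"jaw": 0.018, "dy": -0.004, "dz": -0.001}, {"jaw": 0.018, "dy": -0.004}, {"jaw": 0.018}]';python3 - <<'E'
from geo import *
from bench import env
show()
f=env.grab_frame("side")["color"]
c=f[150:200,235:285].astype(int).sum(2)
print("\n".join("".join("#" if v<110 else ("+" if v<200 else ".") for v in r) for r in c[10:]))
E
```

```text
time_s: 26.82
tool_pos: [0.4761, 0.0833, 0.1571]
orientation: [3.142, 0.0, 1.588]
ft_force: [-0.7, -0.6, 1.1]
grip_width: 0.0181
grasp_force: 0.2
t 26.825 pos [0.4761 0.0833 0.1571] rpy [3.1415e+00 1.0000e-04 1.5883e+00] w 0.0181 g 0.17636068747378886 f [-0.74 -0.57  1.12] q [ 0.01 -0.    1.75 -0.    1.39 -0.  ]
...........++####+......########..................
.............+####.....+####+.....................
.............+##.+.......###......................
..............##.+.......+#+......................
..............##.+.......+#+......................
..............+#.+.......+#.......................
..............++.+.......+#.......................
..+++.........+#.+.+#....+#.......................
.+###.........##.++##+...+#.......................
....+.........++.++###.+.+#.......................
..............++.++###++.+#.......................
..............#+.+#####+..........................
.............+#+.######+..........................
.............+#++#######..........................
.............+##########+.........................
.............+#######
[... 553 characters left out ...]
...+#############....................
.................+#######+####+...................
..................+######+#####...................
..................+############+..................
...................########+####..................
...................+#######+####+.................
....................+#######.###+.................
.....................#######+##...................
.....................+#######.....................
......................+####.......................
.......................##.........................
..................................................
..................................................
..................................................
```

```bash
python3 inch.py '[{"jaw": 0.018, "dy": -0.003, "dz": -0.001}, {"jaw": 0.018, "dy": -0.003, "dz": -0.001}, {"jaw": 0.018, "dy": -0.002, "dz": -0.001}, {"jaw": 0.018, "dz": -0.001}, {"jaw": 0.018}, {"jaw": 0.018, "dz": -0.005}, {"jaw": 0.018, "dz": -0.02}, {"jaw": 0.018, "dz": -0.03}]';python3 - <<'E'
from geo import *
from bench import env
show(tgt('rack',-.106,-.037,.26))
f=env.grab_frame("side")["color"]
c=f[150:200,235:285].astype(int).sum(2)
print("\n".join("".join("#" if v<110 else ("+" if v<200 else ".") for v in r) for r in c[16:]))
E
```

```text
time_s: 27.88
tool_pos: [0.468, 0.0831, 0.2164]
orientation: [-3.14, 0.0, 1.588]
ft_force: [0.6, 0.1, 0.5]
grip_width: 0.0182
grasp_force: 0.0
t 27.875 pos [0.468  0.0831 0.2164] rpy [-3.1402e+00  1.0000e-04  1.5883e+00] w 0.0182 g 0.0 f [0.61 0.12 0.46] q [ 0.01 -0.05  1.68 -0.    1.52 -0.  ]
[ 0.547 -0.343  0.26 ] -> [-0.4274  0.0716 -0.0436]
..................................................
..+++...........++................................
.+###...........###...............................
....+..........####...............................
..............+#####..............................
..............######..............................
.............+######+.............................
.............+#######+............................
.............+#######+............................
.............+########+...........................
.............##########...........................
.............##########+..........................
.............###########..........................
.............###########+.........................
.............+###########+.............
[... 280 characters left out ...]
...+###########+.....................
.................+###########+....................
..................+###########....................
..................+###########+...................
...................+###########...................
....................###########+..................
....................+###########..................
.....................##########...................
......................#######.....................
......................+####.......................
.......................##.........................
..................................................
..................................................
..................................................
```

Both covers now lean flush in the wide bin. For the gift box I'll grip across its width, keeping its lean. Turn first.

```bash
python3 inch.py '[{"jaw": 0.03, "dz": -0.04}, {"jaw": 0.078, "yaw": 0.168}, {"jaw": 0.078, "yaw": 0.168}, {"jaw": 0.078, "yaw": 0.168}, {"jaw": 0.078, "yaw": 0.168}, {"jaw": 0.078, "yaw": 0.168}, {"jaw": 0.078, "yaw": 0.168}, {"jaw": 0.078, "yaw": 0.168}, {"jaw": 0.078, "yaw": 0.168}, {"jaw": 0.078, "yaw": 0.168}, {"jaw": 0.078, "yaw": 0.169}, {"jaw": 0.078}]'
python3 -c "
from geo import *
show(tgt('rack',-.106,-.0335,.256),tgt('rack',-.106,-.0335,.111))"
```

```text
time_s: 29.42
tool_pos: [0.4684, 0.0831, 0.2561]
orientation: [3.141, -0.0, -0.092]
ft_force: [-0.3, -0.7, -1.2]
grip_width: 0.078
grasp_force: 0.0
t 29.425 pos [0.4684 0.0831 0.2561] rpy [ 3.1415e+00 -1.0000e-04 -9.1900e-02] w 0.078 g 0.0 f [-0.35 -0.73 -1.25] q [ 0.01 -0.07  1.61 -0.    1.59  1.68]
[ 0.5505 -0.3433  0.256 ] -> [1.209e-01 4.171e-01 1.000e-04]
[ 0.5505 -0.3433  0.111 ] -> [0.1209 0.4171 0.1451]
```

```bash
python3 inch.py '[{"jaw": 0.078, "dx": 0.0145, "dy": 0.05}, {"jaw": 0.078, "dx": 0.0145, "dy": 0.05}, {"jaw": 0.078, "dx": 0.0145, "dy": 0.05}, {"jaw": 0.078, "dx": 0.0145, "dy": 0.05}, {"jaw": 0.078, "dx": 0.0145, "dy": 0.05}, {"jaw": 0.078, "dx": 0.0145, "dy": 0.05}, {"jaw": 0.078, "dx": 0.0145, "dy": 0.05}, {"jaw": 0.078, "dx": 0.01, "dy": 0.035}, {"jaw": 0.078, "dx": 0.0094, "dy": 0.0321}, {"jaw": 0.078}, {"jaw": 0.078, "dz": 0.03}, {"jaw": 0.078, "dz": 0.02}]'; python3 inch.py '[{"jaw": 0.078}, {"jaw": 0.078}]'
python3 -c "
from geo import *
show(tgt('rack',-.106,-.0335,.111))"
```

```text
time_s: 30.92
tool_pos: [0.5499, -0.3427, 0.205]
orientation: [-3.141, 0.001, -0.089]
ft_force: [0.5, 0.2, 0.8]
grip_width: 0.0782
grasp_force: 0.0
time_s: 31.18
tool_pos: [0.5504, -0.3432, 0.2073]
orientation: [3.141, -0.001, -0.091]
ft_force: [0.5, 0.5, 0.7]
grip_width: 0.078
grasp_force: 0.0
t 31.175 pos [ 0.5504 -0.3432  0.2073] rpy [ 3.1409e+00 -1.0000e-03 -9.0900e-02] w 0.078 g 0.0 f [0.45 0.46 0.69] q [-0.68  0.31  1.29 -0.    1.54  0.99]
[ 0.5505 -0.3433  0.111 ] -> [0.0002 0.0001 0.0963]
```

```bash
python3 inch.py '[{"jaw": 0.078, "dz": 0.02}, {"jaw": 0.078, "dz": 0.02}, {"jaw": 0.078, "dz": 0.02}, {"jaw": 0.078}]'>/dev/null && python3 ok.py 2 && python3 inch.py '[{"jaw": 0.078, "dz": 0.01}, {"jaw": 0.078, "dz": 0.01}, {"jaw": 0.078}]'>/dev/null && python3 ok.py 2 && python3 inch.py '[{"jaw": 0.078, "dz": 0.006}, {"jaw": 0.078, "dz": 0.006}, {"jaw": 0.078, "dz": 0.003}, {"jaw": 0.078}]' >/dev/null&& python3 ok.py 2 && python3 inch.py '[{"jaw": 0.07}, {"jaw": 0.066}, {"jaw": 0.064}, {"jaw": 0.062}, {"jaw": 0.06}, {"jaw": 0.055}, {"jaw": 0.05}, {"jaw": 0.05}, {"jaw": 0.05}]' 40
python3 -c "
from geo import *
show(tgt('rack',-.106,-.0335,.111))"
```

```text
[ 0.5499 -0.3431  0.1459] [-0.35  0.66 -0.16]
[ 0.5498 -0.3432  0.1253] [ 0.07 -0.21  0.49]
[ 0.55   -0.3433  0.1108] [ 0.28 -0.07 -0.38]
time_s: 33.67
tool_pos: [0.5506, -0.3434, 0.1116]
orientation: [3.141, -0.001, -0.093]
ft_force: [4.5, 2.1, 5.5]
grip_width: 0.0612
grasp_force: 39.8
t 33.675 pos [ 0.5506 -0.3434  0.1116] rpy [ 3.1411e+00 -1.3000e-03 -9.2600e-02] w 0.0612 g 39.80894386768341 f [4.51 2.13 5.54] q [-0.68  0.36  1.42  0.    1.36  0.99]
[ 0.5505 -0.3433  0.111 ] -> [-0.0001 -0.0002  0.0006]
```

```bash
python3 inch.py '[{"jaw": 0.05}, {"jaw": 0.05}, {"jaw": 0.05, "dx": -0.004, "dz": -0.009}, {"jaw": 0.05, "dx": -0.008, "dz": -0.018}, {"jaw": 0.05, "dx": -0.01, "dz": -0.022}, {"jaw": 0.05, "dz": -0.03}, {"jaw": 0.05, "dz": -0.05}, {"jaw": 0.05, "dz": -0.05}, {"jaw": 0.05, "yaw": -0.012}, {"jaw": 0.05}]' 60
python3 - <<'E'
from geo import *
from bench import env
s=50;px=4
K_,S_=K,S
show(*[tgt('narrow',0,(-33.5+K*px-S*s)/1e3,z) for z in(.29,.0236+.0857+(S*px+K*s)/1e3)])
f=env.grab_frame("side")["color"]
c=f[90:300:2,230:330].astype(int).sum(2)
print("\n".join("".join("#" if v<110 else ("+" if v<200 else ".") for v in r[:80]) for r in c[:70]))
E
```

```text
time_s: 34.92
tool_pos: [0.5276, -0.3412, 0.2902]
orientation: [3.141, 0.0, -0.081]
ft_force: [-0.6, 0.4, -1.3]
grip_width: 0.0609
grasp_force: 62.9
t 34.925 pos [ 0.5276 -0.3412  0.2902] rpy [ 3.1414e+00  1.0000e-04 -8.0800e-02] w 0.0609 g 62.94223666191101 f [-0.56  0.36 -1.35] q [-0.7   0.25  1.2  -0.    1.69  0.96]
[0.4302 0.326  0.29  ] -> [-1.510e-01 -6.572e-01  2.000e-04]
[0.4302 0.326  0.1546] -> [-0.151  -0.6572  0.1356]
########################+++++++++++++++++++++++++++++++++++++++#################
###########################+##+++++++++++++++++++++++++++++#####################
########################++++++++++###########+#######+#+########################
########################+...............................########++######++.+####
########################+..............................+##........##+++........+
##########################++++.......................+++###.....................
###########################################################.....................
###########################################################.....................
##################
[... 4303 characters left out ...]
......................##################............
....................................................#############...............
.....................................................#######....................
.......................................................#+.......................
................................................................................
................................................................................
................................................................................
................................................................................
................................................................................
```

The pixel map makes the lean look steeper than before, so I'll check it against a projection of a 30° box.

Run:
```python
from geo import *
T=np.array([.5276,-.3412,.2902]);a=-.081
g=T+[0,0,.019]
# grasp pt in box frame at 30deg: u=-33.5,h=85.7+19
u,h=-.0335,.1047
gx,gz=K*u+S*h,-S*u+K*h
print("grasp in box",gx,gz)
for th in(25,30,35,40):
    s,k=np.sin(np.radians(th)),np.cos(np.radians(th))
    def W(p):
        x,z=p[0]-gx,p[2]-gz;uu=k*x-s*z;w=s*x+k*z
        return g+[np.cos(a)*uu-np.sin(a)*p[1],np.sin(a)*uu+np.cos(a)*p[1],w]
    out=[]
    for p in[(0,-.031,0),(.034,-.031,0),(.034,-.031,.15),(0,-.031,.15),(.034,.031,0)]:
        q=proj("side",W(p));out.append((round(q[0]-230),round((q[1]-90)/2)))
    print(th,"near-bottom0,near-bot34,near-top34,near-top0,far-bot34 (col,row)",out)
```

```text
grasp in box 0.023338148973221295 0.10742285977623073
25 near-bottom0,near-bot34,near-top34,near-top0,far-bot34 (col,row) [(45, 67), (59, 64), (32, 33), (17, 36), (61, 58)]
30 near-bottom0,near-bot34,near-top34,near-top0,far-bot34 (col,row) [(49, 66), (63, 63), (30, 33), (16, 37), (64, 58)]
35 near-bottom0,near-bot34,near-top34,near-top0,far-bot34 (col,row) [(53, 66), (66, 62), (28, 34), (15, 38), (68, 57)]
40 near-bottom0,near-bot34,near-top34,near-top0,far-bot34 (col,row) [(57, 65), (70, 61), (26, 34), (14, 39), (71, 55)]
```

The box slipped to about 37° in the grip. I'll carry it to the narrow bin with a firmer grip and square it against the back wall after feeling the floor.

```bash
python3 inch.py '[{"jaw": 0.05, "dx": -0.0083, "dy": -0.038}, {"jaw": 0.05, "dx": -0.0125, "dy": -0.057}, {"jaw": 0.05, "dx": -0.0133, "dy": -0.06}, {"jaw": 0.05, "dx": -0.0133, "dy": -0.06}, {"jaw": 0.05, "dx": -0.0133, "dy": -0.06}, {"jaw": 0.05, "dx": -0.0133, "dy": -0.06}, {"jaw": 0.05, "dx": -0.0133, "dy": -0.06}, {"jaw": 0.05, "dx": -0.0133, "dy": -0.06}, {"jaw": 0.05, "dx": -0.0133, "dy": -0.06}, {"jaw": 0.05, "dx": -0.0133, "dy": -0.06}, {"jaw": 0.05, "dx": -0.0097, "dy": -0.045}, {"jaw": 0.05, "dx": -0.008, "dy": -0.037}]' 80
python3 - <<'E'
from geo import *
from bench import env
show(*[tgt('narrow',0,-.0554,z) for z in(.29,.1567)])
f=env.grab_frame("side")["color"]
c=f[90:200,215:315].astype(int).sum(2)
print("\n".join("".join("#" if v<110 else ("+" if v<200 else ".") for v in r[:70]) for r in c[:90]))
E
```

```text
time_s: 36.48
tool_pos: [0.4356, 0.3268, 0.2888]
orientation: [3.14, 0.002, -0.08]
ft_force: [1.5, 0.0, -0.2]
grip_width: 0.0612
grasp_force: 83.5
t 36.475 pos [0.4356 0.3268 0.2888] rpy [ 3.1403e+00  1.8000e-03 -7.9800e-02] w 0.0612 g 83.52774739265442 f [ 1.49  0.02 -0.2 ] q [ 0.5   0.08  1.41 -0.    1.66  2.15]
[0.4299 0.326  0.29  ] -> [-0.0057  0.0013 -0.0012]
[0.4299 0.326  0.1567] -> [-0.0057  0.0013  0.1321]
###############################++++###################################
###############################+++####################################
###############################+++####################################
################################++####################################
################################++####################################
################################++####################################
######################################################################
######################################################################
######################################################################
#########################################
[... 5009 characters left out ...]
##.......................+####+..............................
##########........................+#####..............................
##########.......................+######+.............................
#########........................+#######+............................
#########........................+#######+............................
#########........................+########+...........................
########.........................+#########...........................
########.........................##########+..........................
#######..........................###########..........................
#######..........................###########+.........................
```

```bash
cat >> geo.py <<'E'
def box(T,a,th,gx=.0233,gz=.1074):
    g=np.asarray(T)+[0,0,.019];s,k=np.sin(np.radians(th)),np.cos(np.radians(th));out=[]
    for p in[(0,-.031,0),(.034,-.031,0),(.034,-.031,.15),(0,-.031,.15),(.034,.031,0)]:
        x,z=p[0]-gx,p[2]-gz;uu=k*x-s*z;w=s*x+k*z
        out.append(proj("side",g+[np.cos(a)*uu-np.sin(a)*p[1],np.sin(a)*uu+np.cos(a)*p[1],w]).round(1).tolist())
    return out
E
python3 -c "
from geo import *
for th in(20,25,30,35,40): print(th,box([.4356,.3268,.2888],-.08,th))"
```

```text
20 [[251.7, 142.8], [260.1, 140.3], [247.3, 101.9], [238.7, 104.7], [262.2, 136.3]]
25 [[254.2, 142.5], [262.3, 139.3], [246.3, 102.0], [238.0, 105.6], [264.3, 135.4]]
30 [[256.6, 142.0], [264.4, 138.1], [245.3, 102.2], [237.4, 106.6], [266.3, 134.2]]
35 [[258.9, 141.3], [266.4, 136.7], [244.3, 102.5], [236.9, 107.5], [268.3, 132.8]]
40 [[261.2, 140.4], [268.2, 135.1], [243.4, 102.9], [236.4, 108.6], [270.1, 131.3]]
```

The box is at about 38°. Lower it to just above the highest possible floor.

```bash
python3 inch.py '[{"jaw": 0.05, "dx": -0.006, "dy": 0.001}, {"jaw": 0.05, "dz": 0.03}, {"jaw": 0.05, "dz": 0.04}, {"jaw": 0.05, "dz": 0.03}, {"jaw": 0.05, "dz": 0.02}, {"jaw": 0.05, "dz": 0.012}, {"jaw": 0.05}, {"jaw": 0.05}]'
python3 ok.py 1.5 && python3 inch.py '[{"jaw": 0.05, "dx": 0.0015, "dz": 0.0026}, {"jaw": 0.05, "dx": 0.0015, "dz": 0.0026}, {"jaw": 0.05}]' >/dev/null && python3 ok.py 1.2 &&
python3 inch.py '[{"jaw": 0.05, "dx": 0.0015, "dz": 0.0026}, {"jaw": 0.05}]' >/dev/null && python3 ok.py 1.2 &&
python3 inch.py '[{"jaw": 0.05, "dx": 0.0015, "dz": 0.0026}, {"jaw": 0.05}]' >/dev/null && python3 ok.py 1.2 &&
python3 inch.py '[{"jaw": 0.05, "dx": 0.0015, "dz": 0.0026}, {"jaw": 0.05}]' >/dev/null && python3 ok.py 1.2 &&
python3 inch.py '[{"jaw": 0.05, "dx": 0.0015, "dz": 0.0026}, {"jaw": 0.05}]' >/dev/null && python3 ok.py 1.2 &&
python3 inch.py '[{"jaw": 0.05, "dx": 0.0015, "dz": 0.0026}, {"jaw": 0.05}]' >/dev/null && python3 ok.py 1.2 &&
python3 inch.py '[{"jaw": 0.05, "dx": 0.0015, "dz": 0.0026}, {"jaw": 0.05}]' >/dev/null && python3 ok.py 1.2 &&
python3 inch.py '[{"jaw": 0.05, "dx": 0.0015, "dz": 0.0026}, {"jaw": 0.05}]' >/dev/null && python3 ok.py 1.2
```

```text
time_s: 37.52
tool_pos: [0.4309, 0.3246, 0.1588]
orientation: [-3.141, -0.001, -0.081]
ft_force: [0.0, 0.5, -0.8]
grip_width: 0.061
grasp_force: 83.6
[0.4309 0.3246 0.1588] [ 0.04  0.48 -0.75]
[0.4336 0.3244 0.1526] [ 0.77 -0.6  -2.03]
[0.4351 0.3243 0.1499] [ 0.54 -0.04  0.24]
[0.4366 0.3242 0.1473] [ 0.21 -0.22  0.49]
[0.4381 0.324  0.1447] [-0.19 -0.18 -0.84]
[0.4396 0.3239 0.1421] [-0.6  -0.82 -0.74]
[0.4411 0.3238 0.1395] [ 0.41  0.42 -1.4 ]
[0.4426 0.3237 0.1369] [ 0.16  0.12 -1.7 ]
[0.4441 0.3235 0.1343] [ 0.71 -0.08 -1.07]
```

```bash
python3 -c "
from geo import *
show(tgt('narrow',0,-.0425,.1343))"
python3 inch.py '[{"jaw": 0.05, "dx": 0.0015, "dz": 0.0026}, {"jaw": 0.05}]' >/dev/null && python3 ok.py 1.2 &&
python3 inch.py '[{"jaw": 0.05, "dx": 0.0015, "dz": 0.0026}, {"jaw": 0.05}]' >/dev/null && python3 ok.py 1.2 &&
python3 inch.py '[{"jaw": 0.05, "dx": 0.0015, "dz": 0.0026}, {"jaw": 0.05}]' >/dev/null && python3 ok.py 1.2 &&
python3 inch.py '[{"jaw": 0.05, "dx": 0.0015, "dz": 0.0026}, {"jaw": 0.05}]' >/dev/null && python3 ok.py 1.2 &&
python3 inch.py '[{"jaw": 0.05, "dx": 0.0015, "dz": 0.0026}, {"jaw": 0.05}]' >/dev/null && python3 ok.py 1.2 &&
python3 inch.py '[{"jaw": 0.05, "dx": 0.0015, "dz": 0.0026}, {"jaw": 0.05}]' >/dev/null && python3 ok.py 1.2 &&
python3 inch.py '[{"jaw": 0.05, "dx": 0.0015, "dz": 0.0026}, {"jaw": 0.05}]' >/dev/null && python3 ok.py 1.2
```

```text
t 39.65 pos [0.4441 0.3235 0.1343] rpy [ 3.1413e+00  3.0000e-04 -8.0800e-02] w 0.0611 g 83.64733457565308 f [ 0.71 -0.08 -1.07] q [ 0.49  0.15  1.64 -0.    1.36  2.14]
[0.4427 0.325  0.1343] -> [-0.0015 -0.0013  0.    ]
[0.4456 0.3234 0.1317] [ 0.12 -0.27 -0.01]
[0.4471 0.3233 0.1292] [-0.46 -0.01 -1.17]
[0.4486 0.3233 0.1267] [-1.93  1.04  2.38]
```

The floor is at s ≈ 15 mm. Lift 2 mm, ease the grip and push the foot against the back wall to square the box.

```bash
python3 inch.py '[{"jaw": 0.05, "dx": -0.001, "dz": -0.002}, {"jaw": 0.05}, {"jaw": 0.05}, {"jaw": 0.05, "dx": 0.0026, "dz": -0.0015}, {"jaw": 0.05, "dx": 0.0026, "dz": -0.0015}, {"jaw": 0.05, "dx": 0.0026, "dz": -0.0015}, {"jaw": 0.05}]' 30; python3 inch.py '[{"jaw": 0.05, "dx": 0.0026, "dz": -0.0015}, {"jaw": 0.05}]'
python3 -c "
from geo import *
from bench import env
show()
f=env.grab_frame('side')['color'];c=f[150:200,235:285].astype(int).sum(2)
print('\n'.join(''.join('#' if v<110 else ('+' if v<200 else '.') for v in r) for r in c[:45]))
T=env.state()['tool_pos']
for th in(25,30,35,40): print(th,(np.array(box(T,-.081,th))-[235,150]).round(1).tolist())"
```

```text
time_s: 41.28
tool_pos: [0.4542, 0.3227, 0.1327]
orientation: [3.141, 0.004, -0.08]
ft_force: [-9.9, 1.5, -0.6]
grip_width: 0.0605
grasp_force: 82.7
time_s: 41.52
tool_pos: [0.4565, 0.3224, 0.1341]
orientation: [3.14, 0.004, -0.08]
ft_force: [-12.3, 0.8, -0.3]
grip_width: 0.0612
grasp_force: 81.6
t 41.525 pos [0.4565 0.3224 0.1341] rpy [ 3.1405  0.0041 -0.0803] w 0.0612 g 81.59708976745605 f [-12.26   0.82  -0.27] q [0.48 0.17 1.61 0.   1.36 2.13]
..........#####++###.+#+..........................
...........####++###.+##..........................
...........+###++###.+##..........................
............###++###.+###.........................
.............##++###.+###+........................
.............##.####.+####........................
.............+#.####.+#####.......................
..............#+++#+.+#####+......................
..............++..+..#######......................
...............++++++######+#.....................
...............+#############+....................
................+###########+#+...................
.................##############+....
[... 1238 characters left out ...]

.................+###########+....................
..................+###########....................
...................###########+...................
...................+###########...................
....................###########+..................
....................+###########..................
.....................##########...................
......................#######.....................
25 [[23.5, 30.9], [31.3, 28.1], [16.1, -6.4], [8.2, -3.2], [33.2, 22.9]]
30 [[25.8, 30.5], [33.4, 27.0], [15.1, -6.2], [7.5, -2.4], [35.1, 21.9]]
35 [[28.1, 29.9], [35.3, 25.8], [14.2, -6.0], [7.0, -1.5], [37.0, 20.6]]
40 [[30.3, 29.1], [37.1, 24.3], [13.3, -5.6], [6.6, -0.6], [38.7, 19.3]]
```

The grip didn't ease (still 82 N) and the box didn't turn. I'll back off, set it down at the touch height with its top near the rails, and let go gently there instead.

```bash
python3 inch.py '[{"jaw": 0.05, "dx": -0.004, "dz": 0.002}, {"jaw": 0.05, "dx": -0.004, "dz": 0.002}, {"jaw": 0.05, "dx": -0.003, "dz": 0.002}, {"jaw": 0.05}]' ; python3 inch.py '[{"jaw": 0.05, "dz": 0.0015}, {"jaw": 0.05}]' >/dev/null; python3 ok.py 1 && python3 inch.py '[{"jaw": 0.05, "dz": 0.0015}, {"jaw": 0.05}]' >/dev/null && python3 ok.py 1 && python3 inch.py '[{"jaw": 0.05, "dz": 0.0015}, {"jaw": 0.05}]' >/dev/null && python3 ok.py 1
```

```text
time_s: 42.08
tool_pos: [0.4469, 0.3234, 0.1287]
orientation: [3.141, -0.0, -0.081]
ft_force: [0.2, 0.2, -1.0]
grip_width: 0.0609
grasp_force: 82.3
[0.4471 0.3234 0.1273] [ 1.05 -1.02 -0.4 ]
[0.4471 0.3234 0.1258] [-1.14  0.73  3.34]
```

```bash
python3 inch.py '[{"jaw": 0.05, "dx": -0.002}, {"jaw": 0.05}]'; python3 inch.py '[{"jaw": 0.0615}, {"jaw": 0.0622}, {"jaw": 0.063}, {"jaw": 0.064}, {"jaw": 0.065}, {"jaw": 0.066}, {"jaw": 0.066}]' 20
python3 -c "
from geo import *
from bench import env
show()
f=env.grab_frame('side')['color'];c=f[135:200,235:285].astype(int).sum(2)
print('\n'.join(''.join('#' if v<110 else ('+' if v<200 else '.') for v in r) for r in c[:35]))
P=F('narrow')
for px,dth in((0,0),(8,4),(16,8)):
  o=world(P,(px/1e3,-.031,.0145));th=np.radians(30+dth);a=P[2]
  def W(x,y,z):
    u=np.cos(th)*x-np.sin(th)*z;w=np.sin(th)*x+np.cos(th)*z
    return o+[np.cos(a)*u-np.sin(a)*y,np.sin(a)*u+np.cos(a)*y,w]
  print(px,[(proj('side',W(*q))-[235,135]).round(1).tolist() for q in((0,0,0),(.034,0,0),(.034,0,.15),(0,0,.15),(.034,.062,0))])"
```

```text
time_s: 42.82
tool_pos: [0.4448, 0.3235, 0.1257]
orientation: [3.141, 0.0, -0.081]
ft_force: [-0.4, -0.3, 0.8]
grip_width: 0.0609
grasp_force: 82.7
time_s: 43.7
tool_pos: [0.445, 0.3235, 0.1258]
orientation: [3.141, 0.0, -0.081]
ft_force: [0.5, 0.6, 0.1]
grip_width: 0.0665
grasp_force: 0.0
t 43.7 pos [0.445  0.3235 0.1258] rpy [ 3.1415e+00  1.0000e-04 -8.0700e-02] w 0.0665 g 0.0 f [0.46 0.58 0.13] q [ 0.49  0.16  1.65 -0.    1.34  2.14]
######......++++######..........................##
#####.......#+++######............................
#####.......#+++######............................
####........#++#######............................
####........#++#######............................
####........#++#######............................
###.........##########............................
###.........##########............................
##..........#########.............................
##.........+#########.............................
#.........+#########..............................
#........+##########..............................
#......+############+..........................
[... 642 characters left out ...]
........................
...........+##++++######+#+.......................
............+###########+##.......................
.............+###########+#+......................
.............+##############+.....................
..............+##############.....................
...............+###########.......................
..+++...........#########.........................
.+###...........#######+..........................
....+..........######+............................
0 [[22.8, 48.0], [30.2, 44.6], [12.0, 11.6], [4.5, 15.4], [32.1, 39.3]]
8 [[24.5, 47.2], [31.7, 43.2], [11.2, 11.4], [4.0, 15.7], [33.5, 38.1]]
16 [[26.3, 46.4], [33.1, 41.9], [10.5, 11.4], [3.6, 16.2], [34.9, 36.8]]
```

The box is now free on the floor and rails. The map suggests its foot is still several mm out from the panel, so I'll go up, shut the fingers, and nudge the low part of its outer face home.

```bash
python3 inch.py '[{"jaw": 0.068, "dz": -0.005}, {"jaw": 0.07, "dz": -0.02}, {"jaw": 0.07, "dz": -0.04}, {"jaw": 0.07, "dz": -0.05}, {"jaw": 0.04, "dx": 0.02, "dz": -0.02}, {"jaw": 0.0, "dx": 0.02}, {"jaw": 0.0, "dx": 0.02}, {"jaw": 0.0}, {"jaw": 0.0}]'
python3 -c "
from geo import *
from bench import env
show(tgt('narrow',0,.024,.2),tgt('narrow',0,.024,.0935))
f=env.grab_frame('side')['color'];c=f[135:200,235:285].astype(int).sum(2)
print('\n'.join(''.join('#' if v<110 else ('+' if v<200 else '.') for v in r) for r in c[5:37]))
import cv2;cv2.imwrite('side5.png',f)
cv2.imwrite('top5.png',env.grab_frame('top')['color'])
"
```

```text
time_s: 44.88
tool_pos: [0.5045, 0.3186, 0.2598]
orientation: [3.141, 0.001, -0.081]
ft_force: [-0.5, 0.6, -0.4]
grip_width: 0.0002
grasp_force: 0.0
t 44.875 pos [0.5045 0.3186 0.2598] rpy [ 3.1409e+00  1.4000e-03 -8.0900e-02] w 0.0002 g 0.0 f [-0.47  0.63 -0.37] q [0.43 0.19 1.34 0.   1.62 2.09]
[0.509  0.3196 0.2   ] -> [ 0.0044 -0.0014  0.0598]
[0.509  0.3196 0.0935] -> [ 0.0044 -0.0014  0.1663]
####..............................................
###...............................................
###...............................................
##..........#.....................................
##.........+#+....................................
#.........+###....................................
#........+#####...................................
#......+########..................................
......+#########..................................
......###########.................................
.....+############................................
.....+#############...............................
......#############...............................
......+#############...............
[... 233 characters left out ...]
###########..........................
..........+#############+.........................
...........###############........................
...........+##############+.......................
............+##############.......................
.............##############+......................
.............+##############+.....................
..............+##############.....................
...............+###########+......................
..+++...........#########+........................
.+###...........#######+.......+..................
....+..........######+............................
..............+#####..............................
..............+#####..............................
```

It is still about 10 mm out at the foot. Go down outside it and nudge.

```bash
python3 inch.py '[{"jaw": 0, "dx": 0.005, "dy": -0.001, "dz": 0.04}, {"jaw": 0, "dz": 0.04}, {"jaw": 0, "dz": 0.04}, {"jaw": 0, "dz": 0.025}, {"jaw": 0, "dz": 0.018}, {"jaw": 0}]' ; python3 ok.py 1.5 && python3 inch.py '[{"jaw": 0, "dx": -0.002, "dz": 0.002}, {"jaw": 0, "dx": -0.002}, {"jaw": 0}]' >/dev/null; python3 ok.py 1.5
```

```text
time_s: 45.72
tool_pos: [0.5093, 0.3192, 0.097]
orientation: [3.141, 0.001, -0.08]
ft_force: [-0.6, -0.1, 0.6]
grip_width: 0.0002
grasp_force: 0.0
[0.5093 0.3192 0.097 ] [-0.6  -0.11  0.57]
[0.5059 0.3197 0.0964] [ 0.23 -0.03  0.14]
```

```bash
python3 inch.py '[{"jaw": 0, "dx": -0.002}, {"jaw": 0, "dx": -0.002}, {"jaw": 0}]' >/dev/null; python3 ok.py 3 && python3 inch.py '[{"jaw": 0, "dx": -0.002}, {"jaw": 0}]' >/dev/null; python3 ok.py 3 &&  python3 inch.py '[{"jaw": 0, "dx": -0.002}, {"jaw": 0}]' >/dev/null; python3 ok.py 3 && python3 inch.py '[{"jaw": 0, "dx": -0.0015}, {"jaw": 0}]' >/dev/null; python3 ok.py 3
python3 -c "
from bench import env
f=env.grab_frame('side')['color'];c=f[135:200,235:285].astype(int).sum(2)
print('\n'.join(''.join('#' if v<110 else ('+' if v<200 else '.') for v in r) for r in c[5:35]))"
```

```text
[0.5018 0.32   0.0958] [-0.05  0.76  0.54]
[0.4998 0.3201 0.0958] [ 0.05  0.21 -0.41]
[0.4978 0.3202 0.0958] [-0.73 -0.1   0.37]
[0.4963 0.3204 0.0958] [-0.1  -0.3   0.72]
####.......................######+................
###.......................########+...............
###......................+##++#####...............
##...........+...........###+.#####...............
##..........##...........##+..####+...............
#.........+####..........+#+..####+...............
#........+######..........#+.+####+...............
#......+########..........#..+####................
.......##########.........#..+####................
......+##########+........++.+####................
......############........#++#####................
......#############.......#++####+................
......+############.......##+####.................
.......+############......#######.................
........#############.....#######.................
.........############.....#######.................
.........+############....#######.................
..........############....+#####+.................
..........+############....+####..................
..........+#############...+###...................
...........##############..+###...................
...........+#############+.+###...................
............+#############.+###...................
............+#############.+###...................
.............+############.+##+...................
..............############.##++...................
..............+###########++..+...................
..+++..........+#########+........................
.+###..........+#######+..........................
....+..........######+............................
```

```bash
python3 inch.py '[{"jaw": 0, "dx": -0.0015}, {"jaw": 0}]' >/dev/null; python3 ok.py 3 && python3 inch.py '[{"jaw": 0, "dx": -0.0015}, {"jaw": 0}]' >/dev/null; python3 ok.py 3 &&  python3 inch.py '[{"jaw": 0, "dx": -0.001}, {"jaw": 0}]' >/dev/null; python3 ok.py 3
```

```text
[0.4948 0.3205 0.0958] [ 0.34 -0.32 -0.21]
[0.4933 0.3206 0.0958] [ 0.19 -0.37 -0.33]
[0.4928 0.3206 0.0959] [ 4.3  -0.39 -1.67]
```

Firm contact came where I'd expect the box to be flush. Withdraw and inspect.

```bash
python3 inch.py '[{"jaw": 0, "dx": 0.004}, {"jaw": 0, "dx": 0.008}, {"jaw": 0, "dx": 0.004, "dz": -0.02}, {"jaw": 0, "dz": -0.05}, {"jaw": 0, "dz": -0.05}, {"jaw": 0, "dz": -0.04}, {"jaw": 0, "dy": -0.05}, {"jaw": 0, "dy": -0.05}, {"jaw": 0, "dy": -0.05}, {"jaw": 0, "dy": -0.05}, {"jaw": 0}, {"jaw": 0}]'
python3 - <<'E'
from geo import *
from bench import env
import cv2
show()
f=env.grab_frame("side")["color"];t=env.grab_frame("top")["color"];cv2.imwrite("side6.png",f);cv2.imwrite("top6.png",t)
a=cv2.resize(f[140:230,230:305],(375,450),interpolation=2);b=cv2.resize(t[160:250,80:250],(425,225),interpolation=2);d=cv2.resize(t[130:255,240:420],(425,225),interpolation=2)
cv2.imwrite("pics/final.png",np.hstack([a,np.vstack([b,d])]))
t0=cv2.imread("top0_raw.png");dd=cv2.absdiff(t,t0).sum(2)
for n,(x,y) in dict(stamp=(340,229),film=(300,235),spool=(249,239),foil=(388,163)).items(): print(n,dd[y-12:y+12,x-14:x+14].mean())
E
```

```text
time_s: 49.52
tool_pos: [0.5247, 0.5186, 0.2552]
orientation: [3.141, 0.001, -0.08]
ft_force: [0.6, -0.1, -0.5]
grip_width: -0.0001
grasp_force: 0.0
t 49.525 pos [0.5247 0.5186 0.2552] rpy [ 3.1408e+00  6.0000e-04 -8.0500e-02] w -0.0001 g 0.0 f [ 0.56 -0.08 -0.54] q [ 0.68  0.5   0.93 -0.    1.71  2.33]
stamp 2.8794642857142856
film 2.2083333333333335
spool 1.6532738095238095
foil 15.711309523809524
```

View pics/final.png

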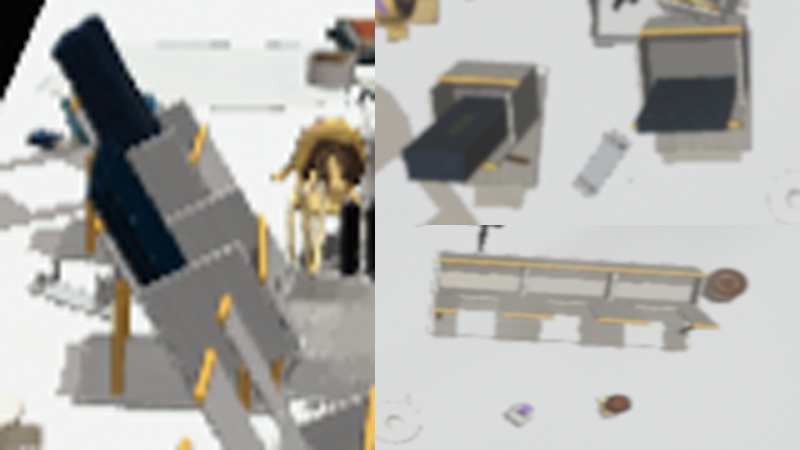

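The final picture shows both covers leaning flush in the wide bin (690, 100), the box lying along the narrow bin's front (455, 140), an empty rack, and bystanders where they were. Handing in.

```bash
python3 -c "
from bench import env
print(env.job_done())"
```

```text
the job is handed in; nothing more can be done
None
```

I handed the job in at about 50 s: both passport covers lean in the wide bin and the gift box in the narrow one, the bystanders look unmoved, and the judge returned no verdict. The box slipped in the grip on the way, so after release I nudged its foot home against the front panel at about 4 N.

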